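Hang the lift-off guard door on the gauge station

TASK

Hang the loose guard door on the two hinge pins of the gauge station, with both knuckles fully down on their lugs. It lies flat, so first lay it by its bottom edge in the slanted rest, front face up, and let go; then take it again by its top edge, stand it upright, and lower it onto both pins; it may stay open. Leave the other things where they are.

Things in the scene. Friction and masses are not known exactly. Their poses are not given: they have to be found in the camera images.
- door: loose guard door, aluminium panel 142 x 66 x 12 mm, about 0.25 kg, starts flat on its back. Origin: back face, mid-height, near the centre of mass. x runs from hinge edge to free end (panel x -62 to +80 mm), y from bottom to top edge (-33 to +33), z out of the front (0 to 12). Hung: y up. Bow handle on the front at x 53, y -18 to 18, out to z 37; stiffening rim 2 mm high on the front
- door_middle (a point): mid-thickness of the panel at the door's origin (6 mm along door z); axes as the door's. Place to grip: across the bottom and top edges (66 mm) while flat, or over the top edge (12 mm thick) later
- door_lower_knuckle (a point): centre of the mouth (bottom end) of the lower knuckle, at door (-75, -33, 11) mm; axes as the door's. Knuckle: steel barrel along door y, 22 mm across, 15 mm long, bored 13 mm wide and 11 mm deep from its bottom end, closed on top. Its back is flush with the door's back
- door_upper_knuckle (a point): centre of the mouth (bottom end) of the upper knuckle, at door (-75, 18, 11) mm; axes as the door's. Same barrel as the lower one, same axis, 36 mm of clear space between the two
- rest: fixed slanted rest: base 130 x 100 x 10 mm, two grey V brackets 14 mm wide at x -45 and +45 mm, free between them down to the base. V corner at y 19, z 45 mm; the long legs rise 44 mm from it at 45 degrees toward -y and up, the lips 20 mm at right angles toward +y and up. Origin: centre of the base's underside; z up
- rest_seat (a point): where door_middle is when the door lies centred in the rest, bottom edge in the V, leaning 45 degrees: door x along rest -x, door y up the slope (rest -y and up), door z (front) toward rest +y and up. At rest (0, 0, 73) mm; axes as the rest's
- station: fixed gauge station: grey housing open to the front, 95 mm deep, 180 wide, 118 high, hinge post at its left front corner. Origin: on the hinge axis at bench level; x into the housing, y left, z up. Post front at x 16, housing x 14 to 111, y +13 to -169 mm. Hang the door pointing out of the front: door x along station -x, door front toward station +y
- lower_pin (a point): foot of the lower pin, on top of its lug, 34 mm above the bench: the lower knuckle's mouth sits here when hung; axes as the station's. Upright steel pin 10 mm in diameter, 10 mm tall, chamfered tip; the lug reaches from the post to 10 mm past the axis
- upper_pin (a point): foot of the upper pin on its lug (6 mm thick), 51 mm above the lower pin's foot, same pin and axis: the upper knuckle's mouth sits here. The lower knuckle hangs below this lug, so bring the door in level from the front, 10 to 30 mm (best 18) above hung height, this lug between the knuckles, then lower it
- oil_bottle: bystander: yellow oil bottle with a red spout, 36 mm across, 98 mm tall; origin at the centre of its underside
- tape_roll: bystander: brown roll of tape lying flat, 66 mm across, 18 mm high; origin at the centre of its underside
- setting_master: bystander: stepped steel setting master, 30 mm across, 43 mm tall; origin at the centre of its underside
- parts_bin: bystander: blue open parts bin 68 x 96 x 47 mm; origin at the centre of its underside
- ring_gauge: bystander: steel ring gauge lying flat, 46 mm across, 14 mm high; origin at the centre of its underside

How it is judged:
By the outcome, as a careful person would: the job done as asked, in the order asked, and still so for the second after the job is handed in, with the robot touching nothing.
It also fails if it takes over 61 s, if anything falls off the work surface, if the arm or the gripper's body presses on something with over 40 N, if the wrist force passes 120 N, or if a joint passes its speed limit or range.

ROBOT

A 7-joint arm with a two-finger parallel gripper is mounted at the origin on the work surface; the furniture and walls round the work are solid. World frame = base frame: x ahead of the robot, y to its left, z up, the work surface at z = 0. Lengths are in m, angles in rad, forces in N, time in s.
With the tool pointing down it reaches from about 0.425 to 0.825 m from the base axis. Payload 3.6 kg.
Tool frame: the origin (TCP) lies at the very end of the fingers, on their centre line; the grasp point (between the pads) lies 19 mm behind it; z points along the fingers, y is the direction in which the jaws open and shut (so a half turn about z gives the same grasp; the last joint's range is limited). The gripper opens to 93 mm and grips with 3 to 60 N. Pads are 15 mm wide; open, the fingers measure 128 mm over their backs; the gripper's body (75 mm by 188 mm) begins 65 mm behind the grasp point.
Start: joints at [-1.333, 0.615, -0.013, 1.423, 0.008, 1.103, -0.04], TCP at [0.169, 0.627, 0.219] pointing down, gripper open.
Joint ranges: [-3.12, 3.12], [-0.3, 2.06], [-1.34, 1.32], [0.26, 2.42], [-1.36, 4.5], [0.01, 1.98], [-2.84, 2.84]. Speed limits (rad/s): [2.79, 2.79, 3.14, 3.14, 3.14, 3.14, 3.14].

INTERFACE

Orientations are given as a 3x3 rotation matrix whose columns are the frame's x, y, z axes.
In Python, from station import * gives the robot as it stands.
- The arm moves only by the tool move_arm, never from a script. Its argument "targets" is text: rows parted by semicolons, each of 7 numbers parted by spaces: the shift along the tool's x, y, z each as a share of 0.4 m, from -1 to 1, then the turn, a rotation vector about the tool's x, y, z each as a share of 180 degrees, from -1 to 1, then the closure, from 0 (fully open) to 1 (shut). A call has 1 to 20 rows; each row shifts and turns the commanded pose from where the row before left it, along the tool's axes as they then stand; what a row does not reach is not made up. A row lasts 1/12 s, in which the tool goes at most 41.7 mm and 7.16 degrees, less where a joint would pass 70% of its speed; a pose out of reach is approached as far as the arm can. A call with a number of a shift or a turn outside -1 to 1 is refused whole. A call with a gripper value outside its range is refused whole. The fingers move at their own pace and stop on an object; the grip force is fixed at half the most. Time passes only in rows, so rows that do not move let the fingers close. It gives the time, the measured TCP pose, the force and the opening at its end, in the units of the state.
- get_state(): the state, without advancing time (a new reading comes with each control period).
- grab_frame(name): name is "scene" or "top" or "wrist"; returns a dict with "color" (420x560x3 uint8, blue, green, red), "range_z" (420x560 float32, m along the optical axis (not along the pixel's ray), 0 where there is no reading), "fx", "fy", "cx", "cy" (pixels), "R" (3x3) and "t" (3): a world point X has camera coordinates R X + t; the wrist camera has in their place "tool_from_camera" (4x4, takes a point from camera to tool coordinates, whose origin is the TCP and whose axes are the flange's). Camera axes: x right, y down, z forward; pixel columns grow to the right and rows downward; lengths in m; the calibration is good to about 2 mm. A picture is of the moment at which its call begins: read the wrist's pose just before it.
- sign_off(): hands the job in, once; it reports no verdict.
The state is a dict: "clock": time; "joint_pos": joint angles; "qd": joint speeds; "joint_torque": joint torques, N m; "eef_pos": TCP position; "tool_rot": TCP orientation; "force": force on the tool from outside, world axes, zero at the start; "torque": the same for the moment, N m; "opening": opening from 0.0 (shut) to 1.0 (fully open).
Only numpy, scipy, OpenCV 4.12 (cv2) and the standard library are available. Lean on these libraries where they do the work, as an engineer would, in place of code of your own. Each camera call takes 0.05 s, during which the arm holds its last target.

## Working session

There is one attempt and no reset: what is moved stays moved. The work goes in short steps, Python scripts to look and compute and a tool call to move; the robot and the scene stay as the last step left them, time stands still between calls to the robot, and variables do not carry over. Pictures are saved under pics/ and viewed, and the job is handed in when it is done.

Besides the shell and the picture viewer there is one more tool, called after ">>>" as name(argument=value, ...), one argument or row to a line, values as JSON. move_arm: Moves the arm, as the interface text tells. Shift numbers are shares of 0.4 m and turn numbers shares of 180 degrees, none past 1 either way. Its arguments: {"type":"object","properties":{"targets":{"type":"string"}},"required":["targets"]}

```bash
ls; mkdir -p pics
python3 - <<'E'
from station import *
import cv2,pickle
s=get_state();print({k:(v if not hasattr(v,'tolist') else v.tolist()) for k,v in s.items()})
for n in("scene","top","wrist"):
    f=grab_frame(n);cv2.imwrite(f"pics/{n}0.png",f["color"]);pickle.dump(f,open(f"pics/{n}0.pkl","wb"))
    print(n,f["fx"],f["cx"],f.get("R"),f.get("t"),f.get("tool_from_camera"))
E
```

```text
pics
{'clock': 0.0, 'joint_pos': [-1.3334977924793094, 0.6158937520675649, -0.012606219584831572, 1.4248789187101707, 0.008038018434262367, 1.1034024872283434, -0.04041890517284973], 'qd': [-0.00036187792276417326, 0.0008693625364454144, 0.0006766548582517312, 0.0005144608424729367, -0.0005463514933686515, -0.00021996335080169205, 0.00010171989348275559], 'joint_torque': [3.5278122823001468e-06, -45.89254975318909, 0.20891030319035053, -16.574626564979553, -0.06115750875324011, 0.020234623225405812, 0.0002288807036165963], 'eef_pos': [0.16926150585243385, 0.6267592645927105, 0.21750434193018964], 'tool_rot': [[-0.965409390690994, 0.2607379042207851, -0.0006735489562572675], [0.26073877385246685, 0.9654062995764615, -0.0024430611934790404], [1.324974997306861e-05, -0.0025341745472015763, -0.9999967888867485]], 'force': [0.7879557795581147, -0.00011899306190530143, -0.8606674936794705], 'torque': [-0.02813296667738685, -0.04443993951672986, -0.023168665868524806], 'opening': 0.9999931389910589}
scene 523.1985325308599 272.4678419888174 [[-0.98349965 -0.18085667 -0.00439321]
 [-0.14863726  0.82165675 -0.55026098]
 [ 0.10312808 -0.54052849 -0.83498117]] [0.49547811 0.08977591 0.98243136] None
top 495.06851924412865 265.87455006867265 [[ 0.02442032 -0.99952345  0.01888175]
 [-0.99759299 -0.02559059 -0.06444647]
 [ 0.06489895 -0.0172625  -0.99774252]] [0.01103075 0.50623471 0.89705902] None
wrist 376.989788018214 278.2622489595564 None None [[ 4.52517935e-04 -9.61021496e-01 -2.76473287e-01  7.72615410e-02]
 [ 9.99999888e-01  4.72325173e-04 -5.05206072e-06 -5.99566139e-04]
 [ 1.35440432e-04 -2.76473254e-01  9.61021603e-01 -1.65668274e-01]
 [ 0.00000000e+00  0.00000000e+00  0.00000000e+00  1.00000000e+00]]
```

View pics/scene0.png

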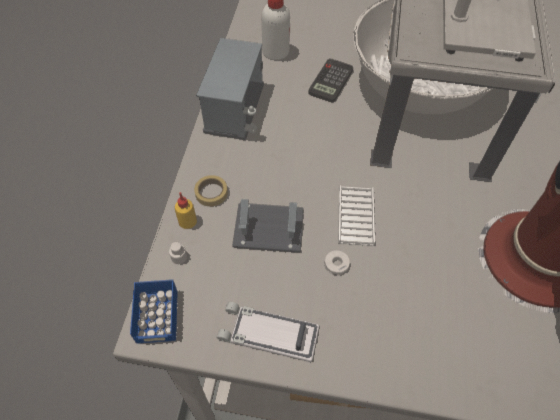

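View pics/top0.png

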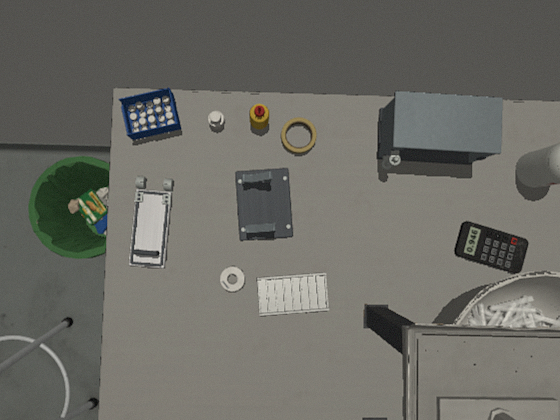

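View pics/wrist0.png

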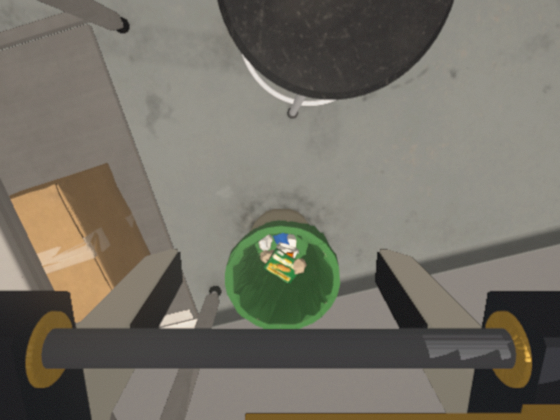

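```bash
cat > h.py <<'E'
import numpy as np,cv2,pickle
def load(n): return pickle.load(open(f"pics/{n}.pkl","rb"))
def cloud(f,T=None):
    z=f["range_z"].astype(float);v,u=np.mgrid[:z.shape[0],:z.shape[1]]
    P=np.stack([(u-f["cx"])/f["fx"]*z,(v-f["cy"])/f["fy"]*z,z],-1)
    if T is not None: # tool pose R,t
        C=f["tool_from_camera"];P=P@C[:3,:3].T+C[:3,3];P=P@np.array(T[0]).T+T[1]
    else: P=(P-f["t"])@f["R"]
    P[z==0]=np.nan
    return P
E
python3 - <<'E'
from h import *
np.set_printoptions(precision=4,suppress=True)
for n in("top0","scene0"):
    f=load(n);P=cloud(f);print(n,"cam",-f["R"].T@f["t"])
    if n=="top0":
        for u,v in [(200,150),(210,260),(110,300),(140,183),(168,184),(150,220),(148,254),(238,172),(290,170),(241,240),(292,236),(257,180),(262,235),(395,160),(395,150),(400,100),(498,98),(498,150),(216,120),(260,115),(232,280)]:
            print(u,v,P[v,u])
        # height image crop
        Z=P[...,2]; im=np.clip(Z/0.13,0,1)*255
        c=cv2.resize(np.nan_to_num(im).astype(np.uint8)[85:285,110:510],(800,400),interpolation=0)
        c2=cv2.resize(f["color"][85:285,110:310],(800,800),interpolation=cv2.INTER_CUBIC)
        cv2.imwrite("pics/topz.png",c);cv2.imwrite("pics/topc.png",cv2.resize(f["color"][150:280,115:305],(760,520),interpolation=cv2.INTER_CUBIC))
        cv2.imwrite("pics/tops.png",cv2.resize(f["color"][80:180,370:510],(784,560),interpolation=cv2.INTER_CUBIC))
    else:
        cv2.imwrite("pics/scec.png",cv2.resize(f["color"][180:370,190:390],(600,570),interpolation=cv2.INTER_CUBIC))
        cv2.imwrite("pics/sces.png",cv2.resize(f["color"][30:150,190:290],(500,600),interpolation=cv2.INTER_CUBIC))
E
```

```text
top0 cam [0.4465 0.0395 0.9275]
200 150 [ 0.6078  0.1503 -0.0011]
210 260 [0.4017 0.1248 0.0006]
110 300 [0.3242 0.3063 0.0008]
140 183 [0.5402 0.2557 0.0191]
168 184 [0.5393 0.2037 0.0231]
150 220 [0.473  0.2364 0.0114]
148 254 [0.4115 0.2323 0.0358]
238 172 [0.5668 0.0771 0.0074]
290 170 [ 0.5745 -0.0206 -0.0015]
241 240 [0.4403 0.068  0.007 ]
292 236 [ 0.45   -0.0264  0.007 ]
257 180 [0.5473 0.0412 0.0547]
262 235 [0.4505 0.0294 0.0073]
395 160 [ 0.5834 -0.1934  0.0935]
395 150 [ 0.6013 -0.1943  0.09  ]
400 100 [ 0.6814 -0.1949  0.1155]
498 98 [ 0.689  -0.3594  0.1179]
498 150 [ 0.601  -0.3592  0.1173]
216 120 [0.656  0.1182 0.0417]
260 115 [0.659  0.0388 0.0755]
232 280 [0.3658 0.0829 0.0003]
scene0 cam [0.3993 0.5469 0.8719]
```

View pics/topz.png

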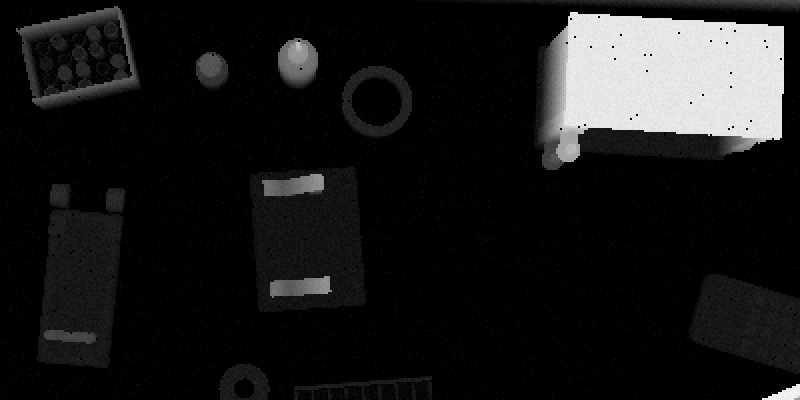

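View pics/topc.png

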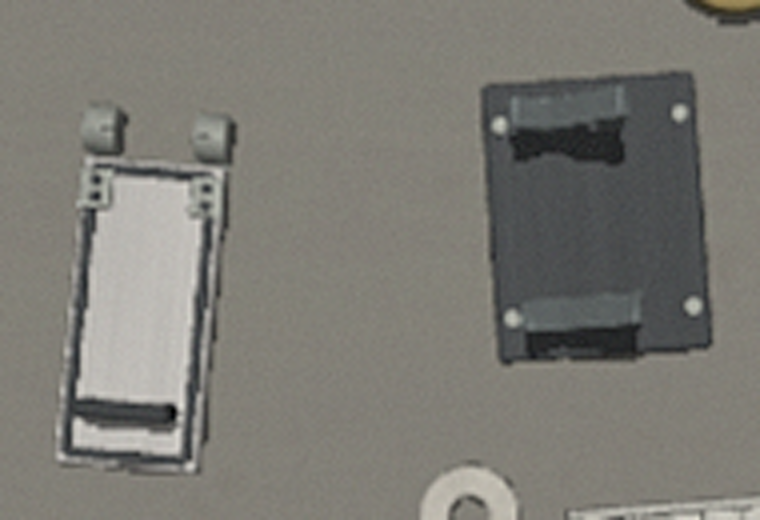

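View pics/tops.png

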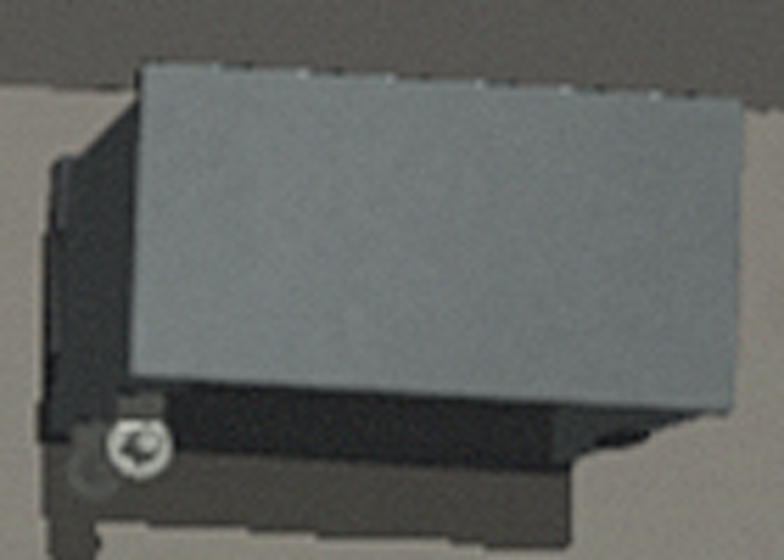

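View pics/scec.png

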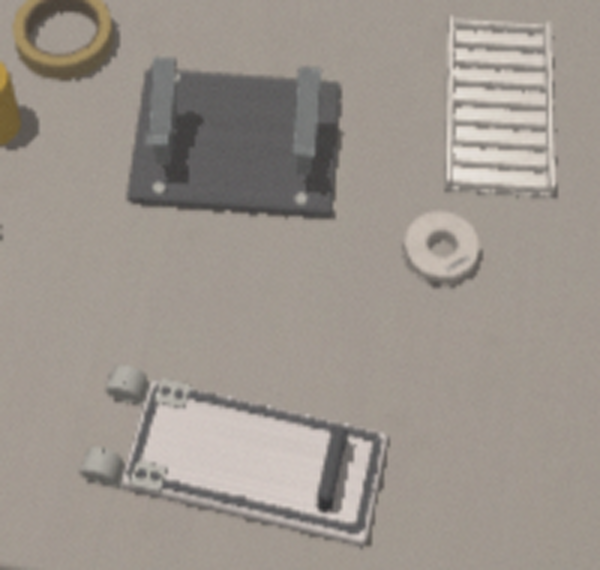

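View pics/sces.png

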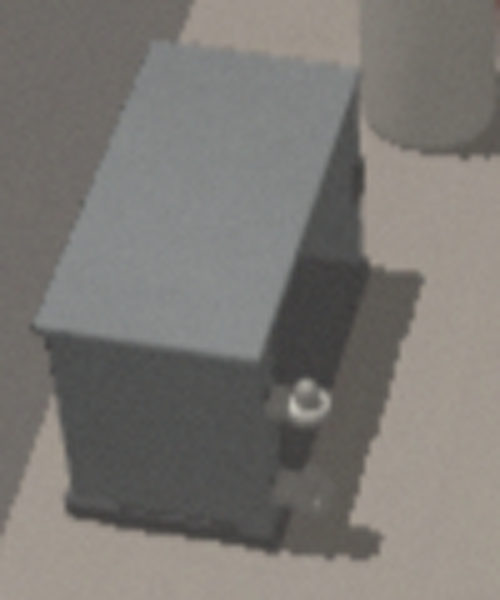

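Run:
```python
from h import *
np.set_printoptions(precision=4,suppress=True,linewidth=160)
f=load("top0");P=cloud(f)
for r in (177,228):
    for u in range(238,282,2): print(u,r,P[r,u])
# rect fits
def rect(mask):
    m=mask.astype(np.uint8);n,l,st,c=cv2.connectedComponentsWithStats(m)
    i=1+np.argmax(st[1:,4]);print("area",st[i]);return l==i
Z=P[...,2];v,u=np.mgrid[:420,:560]
# door
d=rect((Z>0.006)&(Z<0.05)&(u<180)&(v>170)&(v<275)&(u>115))
p=P[d];print("door",cv2.minAreaRect((p[:,:2]*1000).astype(np.float32)))
pp=p[(p[:,2]<0.016)];print("panel",cv2.minAreaRect((pp[:,:2]*1000).astype(np.float32)),np.median(pp[:,2]))
# rest base
m=(Z>0.004)&(Z<0.1)&(u>225)&(u<300)&(v>160)&(v<245)
m=rect(m);p=P[m&(Z<.016)];print("rest",cv2.minAreaRect((p[:,:2]*1000).astype(np.float32)),np.median(p[:,2]))
# station roof
m=rect((Z>0.11)&(Z<.125)&(u>380)&(v<170));p=P[m];print("roof",cv2.minAreaRect((p[:,:2]*1000).astype(np.float32)),np.median(p[:,2]))
```

```text
238 177 [0.5574 0.0769 0.0078]
240 177 [0.5575 0.0731 0.0074]
242 177 [0.5517 0.0678 0.0564]
244 177 [0.5518 0.0643 0.0568]
246 177 [0.5522 0.0608 0.0539]
248 177 [0.5529 0.0574 0.0492]
250 177 [0.553  0.0538 0.0487]
252 177 [0.5535 0.0503 0.0459]
254 177 [0.5532 0.0467 0.0488]
256 177 [0.5527 0.0431 0.0536]
258 177 [0.5524 0.0395 0.0571]
260 177 [0.5523 0.036  0.0591]
262 177 [0.5517 0.0325 0.0641]
264 177 [0.5517 0.029  0.0655]
266 177 [0.5511 0.0256 0.0712]
268 177 [0.551  0.0222 0.0727]
270 177 [0.5511 0.0187 0.0724]
272 177 [0.5587 0.0135 0.0109]
274 177 [0.559  0.0097 0.0095]
276 177 [0.5587 0.0061 0.0127]
278 177 [0.5594 0.0022 0.0081]
280 177 [ 0.5595 -0.0016  0.0082]
238 228 [0.4623 0.0742 0.0079]
240 228 [0.4623 0.0703 0.0122]
242 228 [0.4625 0.0667 0.0096]
244 228 [0.4626 0.063  0.0107]
246 228 [0.4618 0.0583 0.0576]
248 228 [0.4619 0.0548 0.0554]
250 228 [0.4621 0.0513 0.0541]
252 228 [0.4623 0.0479 0.0479]
254 228 [0.4624 0.0443 0.0458]
256 228 [0.4625 0.0408 0.0459]
258 228 [0.4625 0.0372 0.0513]
260 228 [0.4625 0.0337 0.0551]
262 228 [0.4625 0.0302 0.0593]
264 228 [0.4625 0.0268 0.0611]
266 228 [0.4626 0.0233 0.0642]
268 228 [0.4626 0.0199 0.0674]
270 228 [0.4626 0.0165 0.0702]
272 228 [0.4626 0.0132 0.0756]
274 228 [0.4627 0.0097 0.0728]
276 228 [0.464  0.0038 0.0101]
278 228 [0.4641 0.0002 0.0121]
280 228 [ 0.4642 -0.0037  0.0083]
area [ 128  177   45   92 2991]
door ((469.19232177734375, 236.7467803955078), (67.03120422363281, 165.6668243408203), 86.49706268310547)
panel ((469.19232177734375, 236.7467803955078), (67.03120422363281, 165.6668243408203), 86.49706268310547) 0.011863981359095506
area [ 235  168   58   73 3715]
rest ((508.1228942871094, 28.416900634765625), (130.00645446777344, 99.9078369140625), 5.384485244750977) 0.009564188034511829
area [ 392   91  110   64 6128]
roof ((645.6732177734375, -274.0732421875), (181.92657470703125, 97.39582061767578), 87.84207916259766) 0.11756382042664765
```

>>> move_arm(
  targets="0 0 0 0 0 -0.032 0;0 0 0 0 0 -0.032 0;-0.0615 -0.0713 0.0188 0 0 0 0;-0.0615 -0.0713 0.0188 0 0 0 0;-0.0615 -0.0713 0.0188 0 0 0 0;-0.0615 -0.0713 0.0188 0 0 0 0;-0.0615 -0.0713 0.0188 0 0 0 0;-0.0615 -0.0713 0.0188 0 0 0 0;-0.0615 -0.0713 0.0188 0 0 0 0;-0.0615 -0.0713 0.0188 0 0 0 0;-0.0615 -0.0713 0.0188 0 0 0 0;-0.0615 -0.0713 0.0188 0 0 0 0;-0.0615 -0.0713 0.0188 0 0 0 0;-0.0615 -0.0713 0.0188 0 0 0 0;-0.0615 -0.0713 0.0188 0 0 0 0;0 0 0 0 0 0 0;0 0 0 0 0 0 0",
)

```text
clock: 1.57
eef_pos: [0.4668, 0.2342, 0.1202]
tool_rot: [[-0.998, 0.069, -0.001], [0.069, 0.998, -0.002], [0.001, -0.002, -1.0]]
force: [-0.0, 0.5, -0.1]
opening: 1.0
```

```bash
cat >> h.py <<'E'
np.set_printoptions(precision=4,suppress=True,linewidth=160)
def snap(n,tag):
    from station import get_state,grab_frame
    s=get_state();f=grab_frame(n);f["T"]=(np.array(s["tool_rot"]),np.array(s["eef_pos"]))
    pickle.dump(f,open(f"pics/{tag}.pkl","wb"));cv2.imwrite(f"pics/{tag}.png",f["color"])
    return s,f
def state():
    from station import get_state
    s=get_state();print("t",round(s["clock"],2),"p",np.array(s["eef_pos"]),"F",np.array(s["force"]),"op",round(s["opening"],3),"q",np.array(s["joint_pos"]));print(np.array(s["tool_rot"]));return s
def delta(Rt,pt):
    "rotate in place to Rt first, then shift: prints rotvec share and shift share"
    from scipy.spatial.transform import Rotation as Ro
    s=state();R=np.array(s["tool_rot"]);p=np.array(s["eef_pos"])
    rv=Ro.from_matrix(R.T@Rt).as_rotvec()/np.pi
    d=Rt.T@(pt-p)/0.4
    print("turn",rv,"rows",np.linalg.norm(rv)/.0398,"shift",d,"rows",np.linalg.norm(d)/.104)
E
python3 - <<'E'
from h import *
s,f=snap("wrist","w1");state()
P=cloud(f,f["T"]);Z=P[...,2]
m=((Z>0.008)&(Z<0.05)).astype(np.uint8)
n,l,st,c=cv2.connectedComponentsWithStats(m);print(st[1:][st[1:,4]>300])
E
```

```text
t 1.62 p [0.4655 0.2367 0.1205] F [-0.3033  0.1266  0.5147] op 0.995 q [-0.4674  0.5456 -0.0663  1.9053  0.0534  0.6934  0.9405]
[[-0.9979  0.0649 -0.0009]
 [ 0.0649  0.9979 -0.0002]
 [ 0.0009 -0.0003 -1.    ]]
[[   16    51    71    70  3331]
 [  234    96    93   184 15959]
 [    0   186    99   140  8094]
 [  240   283    20    27   511]
 [  304   282    20    27   521]
 [  239   374   116    46  2831]
 [  152   406    34    14   341]]
```

View pics/w1.png

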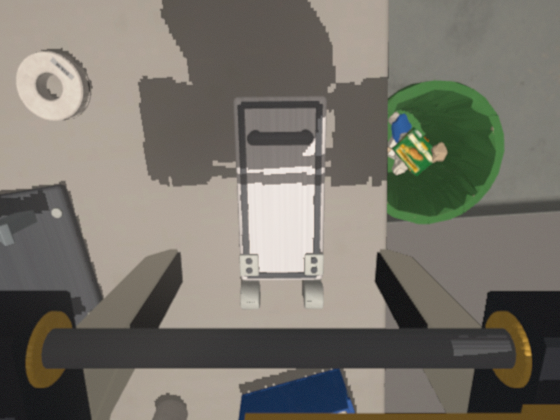

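Run:
```python
from h import *
f=load("w1");P=cloud(f,f["T"]);Z=P[...,2]
v,u=np.mgrid[:420,:560]
m=((Z>0.008)&(Z<0.05)&(u>225)&(u<335)&(v>90)&(v<312))
p=P[m];pp=p
print(cv2.minAreaRect((pp[:,:2]*1000).astype(np.float32)),np.median(pp[:,2]))
mm=m&(v<281);pp=P[mm];print(cv2.minAreaRect((pp[:,:2]*1000).astype(np.float32)))
```

```text
((469.3153076171875, 235.1927490234375), (66.04756164550781, 164.27951049804688), 86.66516876220703) 0.011985604566984234
((457.85113525390625, 235.86875915527344), (66.03646087646484, 141.29701232910156), 86.6792984008789)
```

>>> move_arm(
  targets="0 -0.002 0.08 0 0 0 0;0 0 0.08 0 0 0 0;0 0 0.08 0 0 0 0;0 0 0.04 0 0 0 0;0 0 0.012 0 0 0 0;0 0 0 0 0 0 0",
)

```text
clock: 2.12
eef_pos: [0.4637, 0.2381, 0.0031]
tool_rot: [[-0.998, 0.06, -0.003], [0.06, 0.998, -0.0], [0.003, -0.0, -1.0]]
force: [0.4, 0.5, 0.4]
opening: 0.999
```

```bash
python3 -c "
from h import *;state()"
```

```text
t 2.12 p [0.4637 0.2381 0.0031] F [0.4441 0.5222 0.4449] op 0.999 q [-0.4845  0.7398 -0.0476  1.9839  0.0758  0.422   0.9223]
[[-0.9982  0.0595 -0.0027]
 [ 0.0595  0.9982 -0.0003]
 [ 0.0027 -0.0004 -1.    ]]
```

>>> move_arm(
  targets="0 -0.003 0 0 0 0 0;0 0 0 0 0 0 1;0 0 0 0 0 0 1;0 0 0 0 0 0 1;0 0 0 0 0 0 1;0 0 0 0 0 0 1;0 0 0 0 0 0 1",
)

```text
clock: 2.7
eef_pos: [0.4656, 0.2356, 0.0047]
tool_rot: [[-0.998, 0.063, 0.001], [0.063, 0.998, 0.001], [-0.001, 0.001, -1.0]]
force: [-0.1, -0.7, 4.2]
opening: 0.707
```

>>> move_arm(
  targets="0 0 -0.04 0 0 0 1;0 0 -0.08 0 0 0 1;0 0 -0.09 0 0 0 1;0 0 -0.09 0 0 0 1;0 0 -0.09 0 0 0 1;0 0 -0.04 0 0 0 1;0 0 0 0 0 0 1",
)

```text
clock: 3.28
eef_pos: [0.4674, 0.2365, 0.1798]
tool_rot: [[-0.998, 0.063, 0.007], [0.063, 0.998, 0.004], [-0.007, 0.004, -1.0]]
force: [1.1, -0.0, -2.5]
opening: 0.708
```

```bash
cat >> h.py <<'E'
a=np.radians(5.3);rx=np.array([np.cos(a),np.sin(a),0]);ry=np.array([-np.sin(a),np.cos(a),0]);zz=np.array([0,0,1.])
SEAT=np.array([.5081,.0284,.073])
dxr=-rx;dyr=(-ry+zz)/2**.5;dzr=(ry+zz)/2**.5
E
python3 - <<'E'
from h import *
Rt=np.stack([dxr,-dyr,-dzr],1)
delta(Rt,SEAT+dzr*-.002+dxr*.001+zz*.06)
E
```

```text
t 3.28 p [0.4674 0.2365 0.1798] F [ 1.0872 -0.0179 -2.5165] op 0.708 q [-0.459   0.4623 -0.0745  1.8442  0.0455  0.8284  0.9516]
[[-0.998   0.0629  0.0073]
 [ 0.0629  0.998   0.0039]
 [-0.007   0.0044 -1.    ]]
turn [ 0.2507 -0.0172 -0.0478] rows 6.427148302031348 shift [-0.0509 -0.2902  0.4606] rows 5.257685306460508
```

>>> move_arm(
  targets="0 0 0 0.0358 -0.0025 -0.0068 1;0 0 0 0.0358 -0.0025 -0.0068 1;0 0 0 0.0358 -0.0025 -0.0068 1;0 0 0 0.0358 -0.0025 -0.0068 1;0 0 0 0.0358 -0.0025 -0.0068 1;0 0 0 0.0358 -0.0025 -0.0068 1;0 0 0 0.0358 -0.0025 -0.0068 1;-0.0073 -0.0415 0.0658 0 0 0 1;-0.0073 -0.0415 0.0658 0 0 0 1;-0.0073 -0.0415 0.0658 0 0 0 1;-0.0073 -0.0415 0.0658 0 0 0 1;-0.0073 -0.0415 0.0658 0 0 0 1;-0.0073 -0.0415 0.0658 0 0 0 1;-0.0073 -0.0415 0.0658 0 0 0 1;0 0 0 0 0 0 1;0 0 0 0 0 0 1",
)

```text
clock: 4.62
eef_pos: [0.5032, 0.0231, 0.1267]
tool_rot: [[-0.996, -0.07, 0.055], [-0.088, 0.701, -0.708], [0.011, -0.71, -0.704]]
force: [-0.1, 1.1, -3.3]
opening: 0.708
```

Run:
```python
from h import *
Rt=np.stack([dxr,-dyr,-dzr],1)
delta(Rt,SEAT+dzr*-.002+dxr*.001+zz*.06)
snap("scene","s1");snap("top","t1")
f=load("s1");cv2.imwrite("pics/s1c.png",cv2.resize(f["color"][130:330,170:400],(690,600),interpolation=cv2.INTER_CUBIC))
```

```text
t 4.62 p [0.5032 0.0231 0.1267] F [-0.1379  1.0606 -3.2973] op 0.708 q [-0.6642  0.7223  0.2361  1.9124  0.6961  0.9877  0.6723]
[[-0.996  -0.0697  0.0552]
 [-0.0883  0.7006 -0.7081]
 [ 0.0107 -0.7101 -0.704 ]]
turn [-0.0014 -0.0033  0.0015] rows 0.09776008321632725 shift [-0.0109 -0.0026 -0.0147] rows 0.17733979609669118
```

View pics/s1c.png

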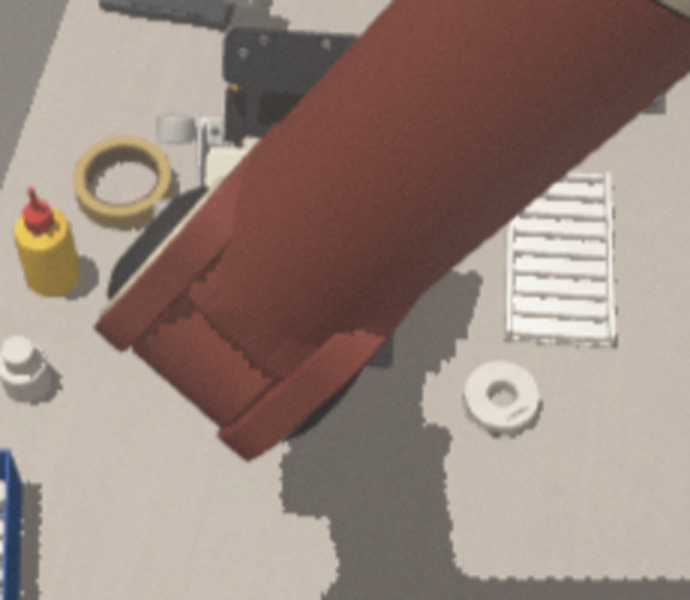

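View pics/t1.png

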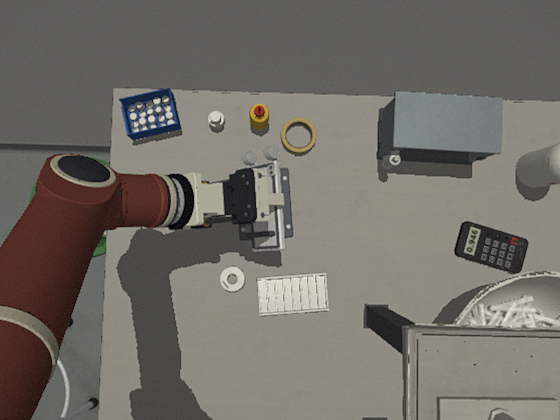

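>>> move_arm(
  targets="-0.008 0 0 0 0 0 1;0 0.0236 0.0236 0 0 0 1;0 0.0236 0.0236 0 0 0 1;0 0.0236 0.0236 0 0 0 1;0 0 0 0 0 0 1;0 0 0 0 0 0 1",
)

```text
clock: 5.22
eef_pos: [0.5071, 0.0257, 0.0872]
tool_rot: [[-0.996, -0.072, 0.059], [-0.093, 0.7, -0.708], [0.01, -0.71, -0.704]]
force: [-0.3, 0.4, -2.7]
opening: 0.706
```

Run:
```python
from h import *
Rt=np.stack([dxr,-dyr,-dzr],1)
delta(Rt,SEAT+dzr*-.002+dxr*.001)
snap("top","t2");snap("wrist","w2")
delta(Rt,SEAT+dzr*-.002+dxr*.001)
f=load("t2");cv2.imwrite("pics/t2c.png",cv2.resize(f["color"][130:260,180:310],(600,600),interpolation=cv2.INTER_CUBIC))
```

```text
t 5.22 p [0.5071 0.0257 0.0872] F [-0.3125  0.4482 -2.725 ] op 0.706 q [-0.6662  0.7945  0.2385  1.9182  0.7142  0.9233  0.6191]
[[-0.9956 -0.0723  0.0593]
 [-0.093   0.7001 -0.7079]
 [ 0.0096 -0.7103 -0.7038]]
turn [-0.0015 -0.002   0.0023] rows 0.08557406689510694 shift [-0.0006  0.0296  0.0254] rows 0.3754852357154792
t 5.32 p [0.5079 0.0257 0.0884] F [-0.3563  0.5878 -2.1797] op 0.708 q [-0.6658  0.7922  0.2392  1.9172  0.7143  0.9236  0.6192]
[[-0.9957 -0.0698  0.0608]
 [-0.0923  0.7011 -0.7071]
 [ 0.0068 -0.7097 -0.7045]]
turn [-0.0012 -0.0015  0.0015] rows 0.061608698458678744 shift [0.0014 0.0319 0.0274] rows 0.40464391667878585
```

View pics/t2c.png

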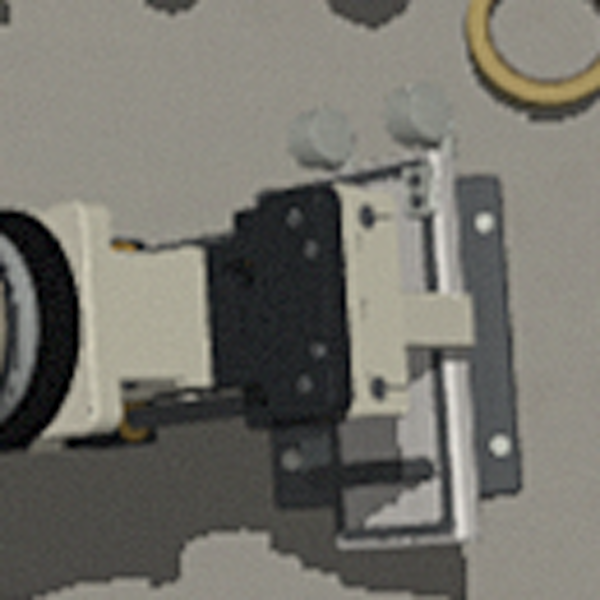

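View pics/w2.png

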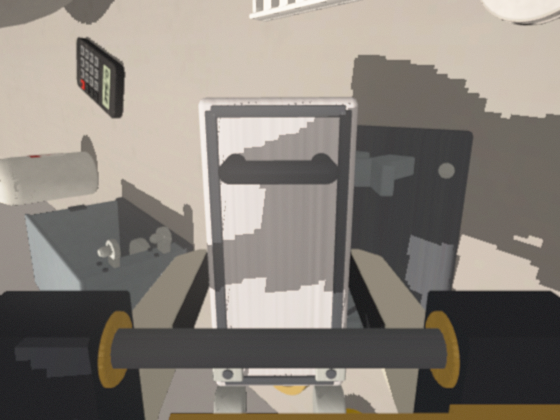

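>>> move_arm(
  targets="0 0.012 0.01 0 0 0 1;0 0.008 0.006 0 0 0 1;0 0 0 0 0 0 1",
)

```text
clock: 5.57
eef_pos: [0.5074, 0.0271, 0.0775]
tool_rot: [[-0.996, -0.07, 0.061], [-0.093, 0.702, -0.706], [0.007, -0.709, -0.705]]
force: [-0.8, 0.5, -2.4]
opening: 0.701
```

>>> move_arm(
  targets="0 0.0035 0.0035 0 0 0 1;0 0 0 0 0 0 1",
)

```text
clock: 5.73
eef_pos: [0.5076, 0.0268, 0.0761]
tool_rot: [[-0.996, -0.07, 0.061], [-0.092, 0.701, -0.707], [0.007, -0.709, -0.705]]
force: [0.8, -0.0, -2.1]
opening: 0.704
```

>>> move_arm(
  targets="0 0.0035 0.0035 0 0 0 1;0 0 0 0 0 0 1",
)

```text
clock: 5.9
eef_pos: [0.5076, 0.0269, 0.0741]
tool_rot: [[-0.996, -0.07, 0.061], [-0.092, 0.702, -0.707], [0.007, -0.709, -0.705]]
force: [0.5, -0.1, -2.9]
opening: 0.704
```

>>> move_arm(
  targets="0 0.0035 0.0035 0 0 0 1;0 0 0 0 0 0 1",
)

```text
clock: 6.07
eef_pos: [0.5077, 0.0263, 0.0725]
tool_rot: [[-0.996, -0.069, 0.061], [-0.092, 0.701, -0.707], [0.006, -0.71, -0.704]]
force: [-0.1, -0.2, -1.3]
opening: 0.704
```

>>> move_arm(
  targets="0 0.0025 0.0025 0 0 0 1;0 0 0 0 0 0 1",
)

```text
clock: 6.23
eef_pos: [0.5078, 0.0259, 0.072]
tool_rot: [[-0.996, -0.068, 0.06], [-0.091, 0.7, -0.709], [0.006, -0.711, -0.703]]
force: [-0.4, -0.9, 3.4]
opening: 0.706
```

>>> move_arm(
  targets="0 0.0015 0.0015 0 0 0 1;0 0 0 0 0 0 0.7;0 0 0 0 0 0 0;0 0 0 0 0 0 0;0 0 0 0 0 0 0;0 0 0 0 0 0 0",
)

```text
clock: 6.73
eef_pos: [0.5076, 0.027, 0.0698]
tool_rot: [[-0.996, -0.07, 0.061], [-0.093, 0.702, -0.706], [0.007, -0.709, -0.705]]
force: [-0.4, -0.3, -0.5]
opening: 0.942
```

Run:
```python
from h import *
state()
snap("top","t3");snap("wrist","w3")
f=load("t3");cv2.imwrite("pics/t3c.png",cv2.resize(f["color"][130:260,180:310],(600,600),interpolation=cv2.INTER_CUBIC))
```

```text
t 6.73 p [0.5076 0.027  0.0698] F [-0.3861 -0.3108 -0.5392] op 0.942 q [-0.6684  0.8252  0.2406  1.9212  0.7212  0.894   0.5927]
[[-0.9957 -0.0701  0.0609]
 [-0.0926  0.7017 -0.7065]
 [ 0.0068 -0.7091 -0.7051]]
```

View pics/t3c.png

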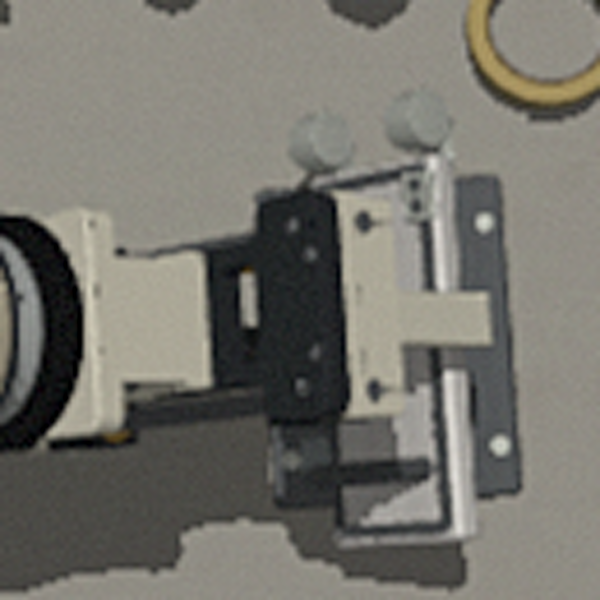

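View pics/w3.png

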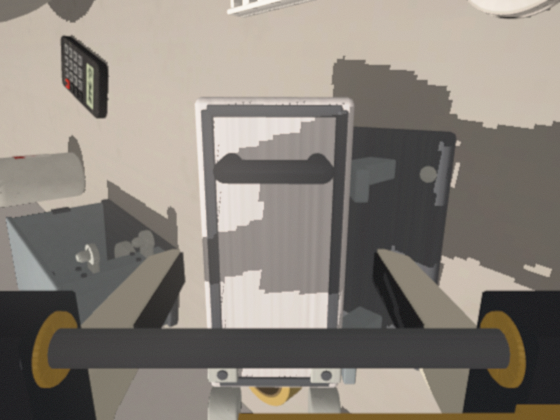

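>>> move_arm(
  targets="0 0 -0.05 0 0 0 0;0 0 -0.08 0 0 0 0.3;0 0 -0.09 0 0 0 0.5;0 0 -0.09 0 0 0 0.5;0 -0.07 -0.07 0 0 0 0.5;0 -0.07 -0.07 0 0 0 0.5;0 0 0 -0.0385 0 0 0.5;0 0 0 -0.0385 0 0 0.5;0 0 0 -0.0385 0 0 0.5;0 0 0 -0.0385 0 0 0.5;0 0 0 -0.0385 0 0 0.5;0 0 0 -0.0385 0 0 0.5;0 0 0 -0.0385 0 0 0.5;0 0 0 0 0 0 0.5",
)

```text
clock: 8.0
eef_pos: [0.502, 0.1052, 0.237]
tool_rot: [[-0.997, -0.076, -0.01], [-0.076, 0.996, 0.056], [0.006, 0.056, -0.998]]
force: [1.0, -1.9, 0.4]
opening: 0.496
```

Run:
```python
from h import *
Rt=np.stack([dxr,dzr,-dyr],1)
delta(Rt,SEAT+dyr*.09)
```

```text
t 8.0 p [0.502  0.1052 0.237 ] F [ 1.01   -1.8719  0.437 ] op 0.496 q [-0.1774  0.3835 -0.0515  1.7892 -0.0452  0.9671  1.4472]
[[-0.9971 -0.0756 -0.0099]
 [-0.076   0.9956  0.0557]
 [ 0.0057  0.0563 -0.9984]]
turn [-0.2321  0.0005 -0.0056] rows 5.832406197847232 shift [ 0.0026 -0.426  -0.0712] rows 4.152983805618226
```

>>> move_arm(
  targets="0 0 0 -0.0387 0 -0.001 0.5;0 0 0 -0.0387 0 -0.001 0.5;0 0 0 -0.0387 0 -0.001 0.5;0 0 0 -0.0387 0 -0.001 0.5;0 0 0 -0.0387 0 -0.001 0.5;0 0 0 -0.0387 0 -0.001 0.5;0 -0.085 -0.014 0 0 0 0.5;0 -0.085 -0.014 0 0 0 0.5;0 -0.085 -0.014 0 0 0 0.5;0 -0.085 -0.014 0 0 0 0.5;0 -0.085 -0.014 0 0 0 0.5;0 0 0 0 0 0 0.5;0 0 0 0 0 0 0.5",
)

```text
clock: 9.08
eef_pos: [0.5153, -0.0256, 0.1339]
tool_rot: [[-0.994, -0.073, -0.078], [-0.107, 0.702, 0.704], [0.004, 0.709, -0.706]]
force: [-0.9, 0.6, 0.7]
opening: 0.501
```

Run:
```python
from h import *
Rt=np.stack([dxr,dzr,-dyr],1)
delta(Rt,SEAT+dyr*.09)
snap("top","t4");snap("wrist","w4");snap("scene","s4")
f=load("t4");cv2.imwrite("pics/t4c.png",cv2.resize(f["color"][130:260,180:310],(600,600),interpolation=cv2.INTER_CUBIC))
f=load("s4");cv2.imwrite("pics/s4c.png",cv2.resize(f["color"][130:330,170:400],(690,600),interpolation=cv2.INTER_CUBIC))
```

```text
t 9.08 p [ 0.5153 -0.0256  0.1339] F [-0.9103  0.6404  0.6896] op 0.501 q [ 0.5566  0.7624 -0.2617  1.753  -0.5859  1.1035  2.401 ]
[[-0.9943 -0.0725 -0.0785]
 [-0.1068  0.7018  0.7043]
 [ 0.004   0.7087 -0.7055]]
turn [ 0.0007 -0.0042  0.0024] rows 0.12140202859093813 shift [ 0.0054 -0.0114 -0.0213] rows 0.2379261803217495
```

View pics/t4c.png

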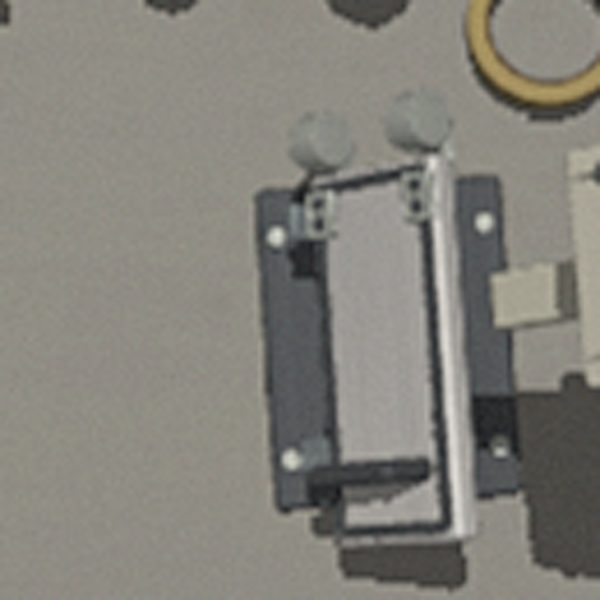

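View pics/w4.png

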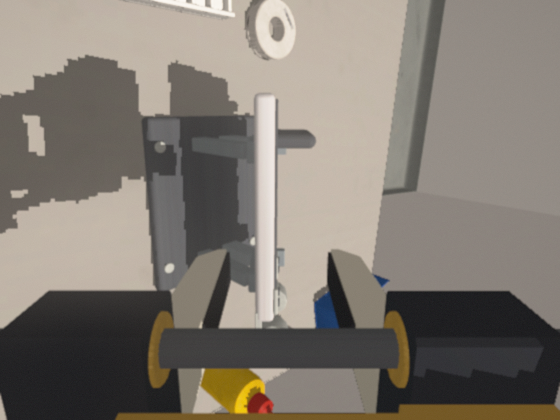

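View pics/s4c.png

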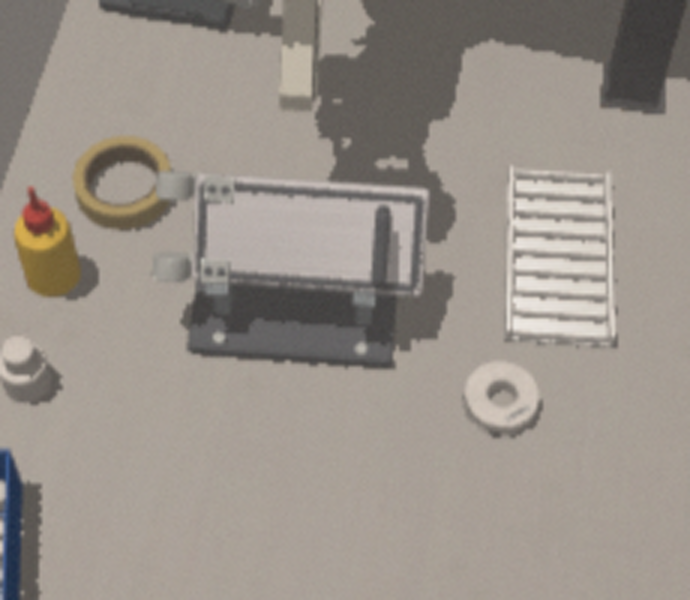

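Run:
```python
from h import *
f=load("w4");I=(np.eye(3),np.zeros(3));P=cloud(f,I)
for r in range(100,320,20):
    row=P[r,225:300]; 
    k=[u for u in range(235,300) if f["color"][r,u].min()>165]
    if k: print(r,k[0],k[-1],P[r,k[0]],P[r,(k[0]+k[-1])//2],P[r,k[-1]])
# plane of door front from top cam, roi
f=load("t4");P=cloud(f)
def roi(x0,x1,y0,y1): return P[130+int(y0*130/600):130+int(y1*130/600),180+int(x0*130/600):180+int(x1*130/600)].reshape(-1,3)
p=roi(345,415,230,440);p=p[~np.isnan(p[:,0])];c=p.mean(0);n=np.linalg.svd(p-c)[2][2];n*=np.sign(n[2]);print("front normal",n,"exp",dzr,"c",c,"z in door",(c-SEAT)@dzr)
f=load("s4");P=cloud(f)
p=P[200:222,242:290].reshape(-1,3);p=p[~np.isnan(p[:,0])];c=p.mean(0);n=np.linalg.svd(p-c)[2][2];n*=np.sign(n[2]);print("front normal scene",n,c,(c-SEAT)@dzr,(c-SEAT)@dyr)
```

```text
100 236 299 [ 0.0773 -0.0353  0.1559] [ 0.0773 -0.0068  0.0488] [0.0772 0.0195 0.213 ]
120 257 299 [ 0.0667 -0.0124  0.0489] [ 0.0595 -0.0008  0.1909] [0.0585 0.0197 0.2116]
140 257 274 [ 0.0559 -0.0125  0.0469] [ 0.0558 -0.008   0.0472] [ 0.0555 -0.003   0.0504]
160 258 299 [ 0.0446 -0.0121  0.0474] [ 0.0225 -0.0008  0.1902] [0.0191 0.0203 0.2127]
180 258 299 [ 0.0328 -0.0123  0.048 ] [ 0.0031 -0.0008  0.1909] [-0.0015  0.0206  0.2128]
200 258 299 [ 0.0208 -0.0125  0.0485] [-0.0172 -0.0009  0.1922] [-0.023   0.021   0.2139]
220 258 299 [ 0.0085 -0.0127  0.0481] [-0.0379 -0.0009  0.1924] [-0.0448  0.0213  0.2137]
240 251 299 [-0.0437 -0.0251  0.1516] [-0.0053 -0.0026  0.0508] [-0.0676  0.0217  0.2143]
260 258 299 [-0.0168 -0.013   0.0468] [-0.0414 -0.0008  0.1025] [-0.0906  0.022   0.2135]
280 258 299 [-0.0304 -0.0132  0.0471] [-0.1029 -0.0009  0.1905] [-0.1154  0.0225  0.2151]
300 235 299 [-0.1029 -0.0412  0.1497] [-0.0441 -0.0077  0.0467] [-0.1411  0.0229  0.2164]
front normal [-0.0658  0.7054  0.7057] exp [-0.0653  0.7041  0.7071] c [0.5077 0.0333 0.0756] z in door 0.005315861917131216
front normal scene [-0.0765  0.7018  0.7083] [0.5101 0.0341 0.0736] 0.00433404464885937 -0.003421846149229579
```

>>> move_arm(
  targets="0 -0.0175 0 0 0 0 0.5;0 0 0.05 0 0 0 0.5;0 0 0.06 0 0 0 0.5;0 0 0.05 0 0 0 0.5;0 0 0.019 0 0 0 0.5;0 0 0 0 0 0 0.5;0 0 0 0 0 0 0.5",
)

```text
clock: 9.82
eef_pos: [0.5113, 0.0212, 0.0808]
tool_rot: [[-0.994, -0.079, -0.077], [-0.11, 0.702, 0.704], [-0.002, 0.708, -0.706]]
force: [0.5, -0.3, 0.8]
opening: 0.5
```

Run:
```python
from h import *
state();snap("wrist","w5");snap("top","t5")
I=(np.eye(3),np.zeros(3));f=load("w5");P=cloud(f,I)
for r in range(80,330,20):
    q=[u for u in range(230,330) if abs(P[r,u,2]+.024)<.006]
    if q: print(r,q[0],q[-1],P[r,q[0]],P[r,q[-1]])
f=load("t5");cv2.imwrite("pics/t5c.png",cv2.resize(f["color"][130:260,180:310],(600,600),interpolation=cv2.INTER_CUBIC))
```

```text
t 9.82 p [0.5113 0.0212 0.0808] F [ 0.5385 -0.2537  0.8116] op 0.5 q [ 0.5083  0.8288 -0.2959  1.8382 -0.6414  0.936   2.4541]
[[-0.994  -0.0786 -0.0765]
 [-0.1096  0.7015  0.7042]
 [-0.0016  0.7083 -0.7059]]
100 261 292 [ 0.0774 -0.007  -0.0207] [ 0.0774  0.0045 -0.0202]
120 261 296 [ 0.0701 -0.0071 -0.0197] [ 0.07    0.0062 -0.0182]
140 261 295 [ 0.0625 -0.0073 -0.0189] [ 0.0626  0.0058 -0.02  ]
160 261 295 [ 0.0551 -0.0073 -0.0208] [ 0.0548  0.0059 -0.0193]
180 261 294 [ 0.047  -0.0074 -0.02  ] [ 0.0469  0.0056 -0.0195]
200 261 294 [ 0.0389 -0.0075 -0.0202] [ 0.0387  0.0057 -0.0195]
220 261 293 [ 0.0306 -0.0076 -0.0206] [ 0.0307  0.0053 -0.0207]
240 261 293 [ 0.0217 -0.0078 -0.0198] [ 0.0216  0.0055 -0.0197]
260 261 292 [ 0.0131 -0.0078 -0.0206] [ 0.0125  0.0052 -0.0193]
280 261 292 [ 0.0035 -0.008  -0.0199] [ 0.0036  0.0052 -0.0201]
300 261 291 [-0.0059 -0.0081 -0.0203] [-0.0055  0.0049 -0.0209]
320 261 291 [-0.0159 -0.0083 -0.02  ] [-0.016   0.005  -0.0198]
```

View pics/w5.png

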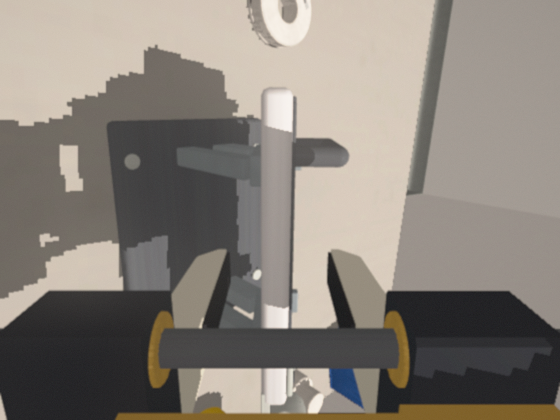

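View pics/t5c.png

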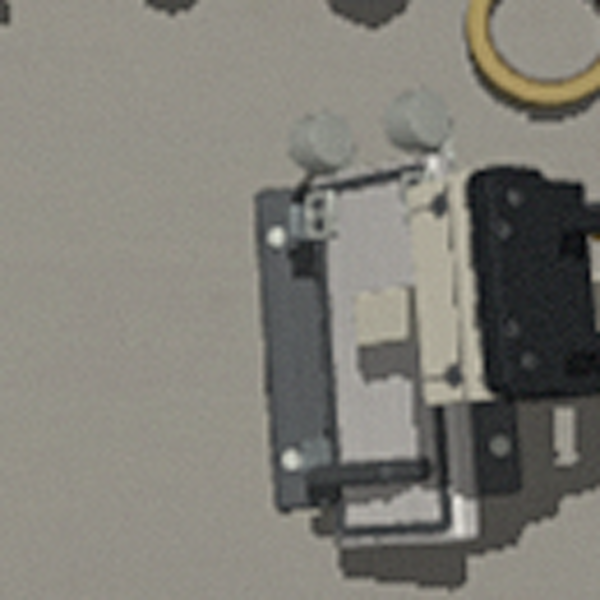

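>>> move_arm(
  targets="0 -0.0035 0.018 0 0 0.0045 0.5;0 0 0 0 0 0 0.5;0 0 0 0 0 0 1;0 0 0 0 0 0 1;0 0 0 0 0 0 1;0 0 0 0 0 0 1;0 0 0 0 0 0 1;0 0 0 0 0 0 1",
)

```text
clock: 10.58
eef_pos: [0.5106, 0.0255, 0.0745]
tool_rot: [[-0.995, -0.064, -0.076], [-0.099, 0.702, 0.705], [0.009, 0.709, -0.705]]
force: [-0.9, 0.1, 1.7]
opening: 0.122
```

Run:
```python
from h import *
state();snap("wrist","w6")
I=(np.eye(3),np.zeros(3));f=load("w6");P=cloud(f,I)
for r in range(80,330,30):
    q=[u for u in range(230,330) if abs(P[r,u,2]+.027)<.006]
    if q: print(r,q[0],q[-1],P[r,q[0]],P[r,q[-1]])
```

```text
t 10.58 p [0.5106 0.0255 0.0745] F [-0.9019  0.1371  1.6705] op 0.122 q [ 0.5024  0.8379 -0.296   1.8459 -0.6507  0.9203  2.4495]
[[-0.995  -0.0636 -0.0765]
 [-0.0991  0.7025  0.7048]
 [ 0.0089  0.7089 -0.7053]]
110 261 298 [ 0.074  -0.0068 -0.0273] [ 0.0739  0.0064 -0.027 ]
140 262 298 [ 0.0634 -0.0065 -0.0275] [ 0.0633  0.0066 -0.0271]
170 262 297 [ 0.0523 -0.0067 -0.027 ] [ 0.0522  0.0064 -0.0269]
200 263 297 [ 0.0409 -0.0064 -0.0277] [ 0.0407  0.0065 -0.0269]
230 263 297 [ 0.0286 -0.0066 -0.027 ] [ 0.0282  0.0067 -0.026 ]
260 264 296 [ 0.0169 -0.0063 -0.0292] [ 0.0159  0.0064 -0.0272]
290 264 293 [ 0.0029 -0.0065 -0.0276] [ 0.0029  0.0054 -0.0276]
320 264 293 [-0.0104 -0.0066 -0.0286] [-0.0118  0.0056 -0.0264]
```

>>> move_arm(
  targets="0 0.02 -0.02 0 0 0 1;0 0.04 -0.04 0 0 0 1;0 0.06 -0.06 0 0 0 1;0 0.06 -0.06 0 0 0 1;0 0.04 -0.04 0 0 0 1;0 0 0 0.0357 0 0 1;0 0 0 0.0357 0 0 1;0 0 0 0.0357 0 0 1;0 0 0 0.0357 0 0 1;0 0 0 0.0357 0 0 1;0 0 0 0.0357 0 0 1;0 0 0 0.0357 0 0 1;0 0 0 0 0 0 1",
)

```text
clock: 11.72
eef_pos: [0.5104, 0.0348, 0.1998]
tool_rot: [[-0.993, -0.114, -0.009], [-0.114, 0.993, 0.004], [0.008, 0.005, -1.0]]
force: [-0.2, 2.6, -2.2]
opening: 0.13
```

```bash
cat >> h.py <<'E'
b=np.radians(-2.16);sx=np.array([np.cos(b),np.sin(b),0]);sy=np.array([-np.sin(b),np.cos(b),0])
ST=np.array([.5862,-.1938,0])
RH=np.stack([-sx,sy,-zz],1)
E
python3 - <<'E'
from h import *
# TCP in door: x 0, y 33-27=6, z 6. hung: door origin z .067
tgt=ST-sx*.075-sy*.011+sy*.006+zz*(.067+.006)
print("hung TCP",tgt)
delta(RH,tgt-sx*.07+zz*.10)
snap("wrist","w7");s,f=snap("top","t7");snap("scene","s7")
f=load("t0" if 0 else "top0");P=cloud(f)
for u,v in[(410,330),(500,330),(480,380),(380,310),(370,420)]:print(u,v,P[v,u])
E
```

```text
hung TCP [ 0.5111 -0.196   0.073 ]
t 11.72 p [0.5104 0.0348 0.1998] F [-0.2339  2.6493 -2.2467] op 0.13 q [-0.1265  0.4268  0.0268  1.8387 -0.0206  0.8848  1.5962]
[[-0.9934 -0.114  -0.0089]
 [-0.1141  0.9935  0.004 ]
 [ 0.0083  0.0049 -1.    ]]
turn [ 0.0014 -0.0028  0.0484] rows 1.2182365153743029 shift [ 0.1516 -0.5764  0.0669] rows 5.767116736283352
410 330 [ 0.3306 -0.1634  0.2773]
500 330 [ 0.3339 -0.2791  0.2824]
480 380 [ 0.2677 -0.2564  0.2743]
380 310 [ 0.3233 -0.1817  0.0473]Traceback (most recent call last):
  File "<stdin>", line 8, in <module>
IndexError: index 420 is out of bounds for axis 0 with size 420
```

View pics/w7.png

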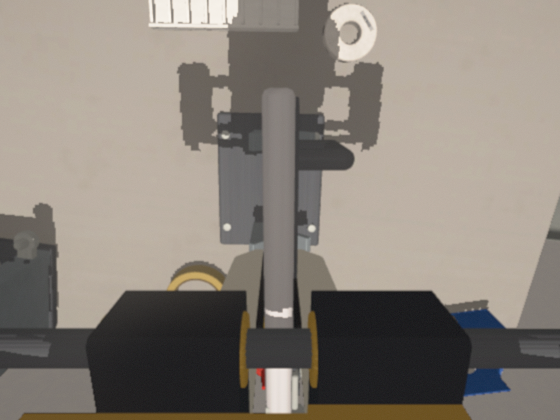

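View pics/s7.png

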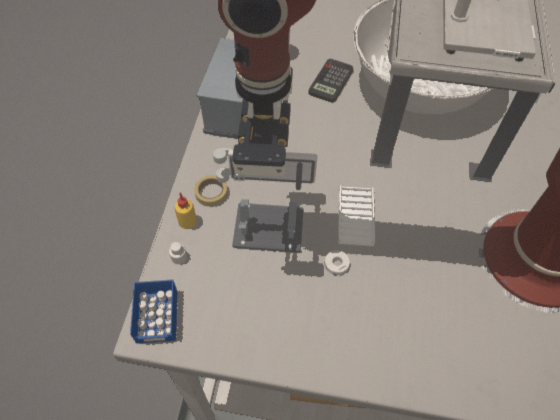

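View pics/t7.png

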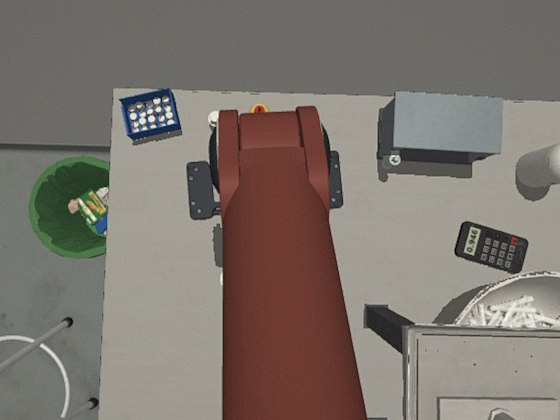

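>>> move_arm(
  targets="0 0 0 0 0 0.024 1;0 0 0 0 -0.002 0.024 1;0.0217 -0.0823 0.0096 0 0 0 1;0.0217 -0.0823 0.0096 0 0 0 1;0.0217 -0.0823 0.0096 0 0 0 1;0.0217 -0.0823 0.0096 0 0 0 1;0.0217 -0.0823 0.0096 0 0 0 1;0.0217 -0.0823 0.0096 0 0 0 1;0.0217 -0.0823 0.0096 0 0 0 1;0 0 0 0 0 0 1;0 0 0 0 0 0 1",
)

```text
clock: 12.78
eef_pos: [0.4363, -0.2065, 0.1714]
tool_rot: [[-0.998, 0.063, -0.005], [0.063, 0.998, 0.002], [0.005, 0.001, -1.0]]
force: [0.6, 0.4, -3.1]
opening: 0.127
```

Run:
```python
from h import *
tgt=ST-sx*.075-sy*.011+sy*.006+zz*(.067+.006)
delta(RH,tgt-sx*.07+zz*.10)
snap("wrist","w8");snap("top","t8");s,f=snap("scene","s8")
delta(RH,tgt-sx*.07+zz*.10)
cv2.imwrite("pics/s8c.png",cv2.resize(f["color"][40:160,190:350],(800,600),interpolation=cv2.INTER_CUBIC))
```

```text
t 12.78 p [ 0.4363 -0.2065  0.1714] F [ 0.6396  0.4278 -3.0611] op 0.127 q [ 0.3235  0.4227  0.1024  1.9539 -0.0595  0.7728  1.9673]
[[-0.998   0.0632 -0.0047]
 [ 0.0632  0.998   0.0016]
 [ 0.0048  0.0013 -1.    ]]
turn [ 0.0004 -0.0015 -0.0081] rows 0.20799600397366436 shift [-0.0107  0.0333 -0.004 ] rows 0.33864522429831717
t 12.93 p [ 0.4389 -0.2016  0.1717] F [ 0.3642  0.9551 -2.8168] op 0.125 q [ 0.3167  0.4221  0.0977  1.9536 -0.0595  0.7725  1.9669]
[[-0.9986  0.0526 -0.003 ]
 [ 0.0526  0.9986  0.0029]
 [ 0.0031  0.0028 -1.    ]]
turn [ 0.0009 -0.001  -0.0047] rows 0.12373123689560134 shift [-0.0047  0.0209 -0.0033] rows 0.20866887132400386
```

View pics/s8c.png

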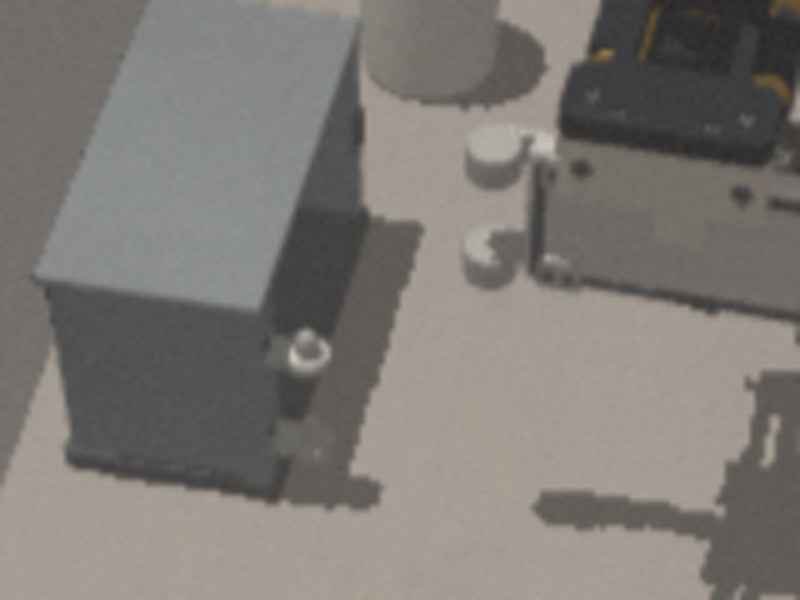

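View pics/t8.png

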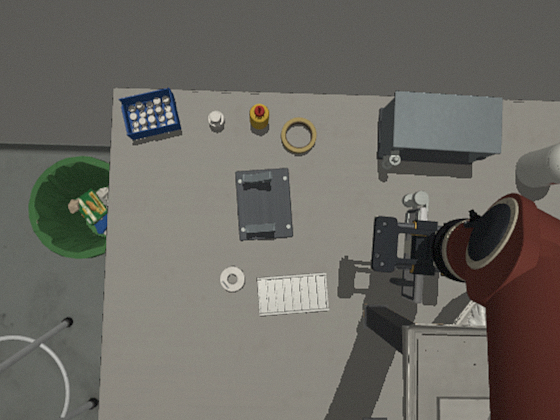

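View pics/w8.png

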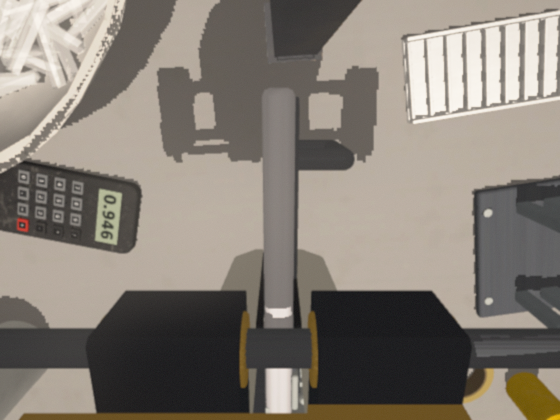

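>>> move_arm(
  targets="0 0.01 0 0 0 -0.004 1;0 0 0 0 0 0 1;0 0 0 0 0 0 1;0 0 0 0 0 0 1",
)

```text
clock: 13.27
eef_pos: [0.4396, -0.1969, 0.1718]
tool_rot: [[-0.999, 0.037, -0.003], [0.037, 0.999, 0.002], [0.003, 0.002, -1.0]]
force: [-0.3, 0.6, -1.9]
opening: 0.129
```

Run:
```python
from h import *
tgt=ST-sx*.075-sy*.011+sy*.006+zz*(.067+.006)
delta(RH,tgt-sx*.07+zz*.10)
s,f=snap("top","t9");cv2.imwrite("pics/t9c.png",cv2.resize(f["color"][140:220,370:450],(600,600),interpolation=0))
s,f=snap("scene","s9")
cv2.imwrite("pics/s9c.png",cv2.resize(f["color"][55:135,225:305],(600,600),interpolation=0))
delta(RH,tgt-sx*.07+zz*.10)
```

```text
t 13.27 p [ 0.4396 -0.1969  0.1718] F [-0.2677  0.5691 -1.9028] op 0.129 q [ 0.3085  0.4197  0.0949  1.9572 -0.0563  0.7703  1.9691]
[[-0.9993  0.0373 -0.0028]
 [ 0.0373  0.9993  0.0018]
 [ 0.0029  0.0017 -1.    ]]
turn [ 0.0005 -0.0009  0.0001] rows 0.026653539502628613 shift [-0.0035  0.0092 -0.0029] rows 0.09865922163561158
t 13.37 p [ 0.4394 -0.1974  0.1718] F [-0.1654  0.0214 -1.6924] op 0.13 q [ 0.3089  0.4198  0.0954  1.9572 -0.0563  0.7704  1.9691]
[[-0.9993  0.0382 -0.0029]
 [ 0.0382  0.9993  0.0016]
 [ 0.0029  0.0015 -1.    ]]
turn [ 0.0005 -0.0009 -0.0002] rows 0.02673787161767188 shift [-0.0038  0.0102 -0.003 ] rows 0.1085814704764561
```

View pics/t9c.png

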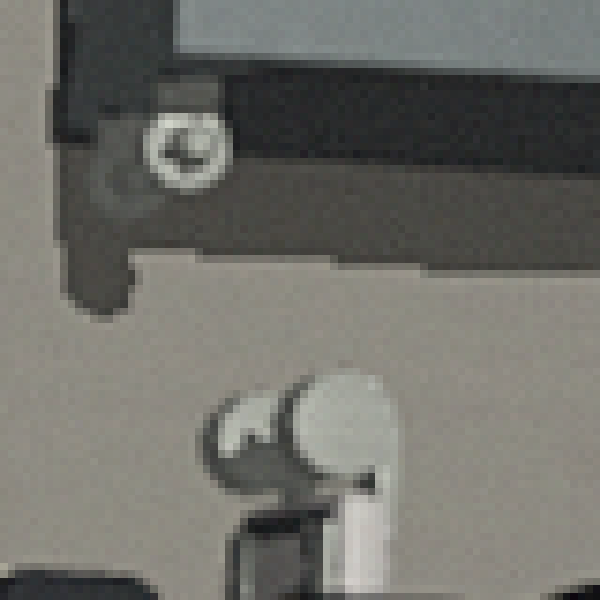

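View pics/s9c.png

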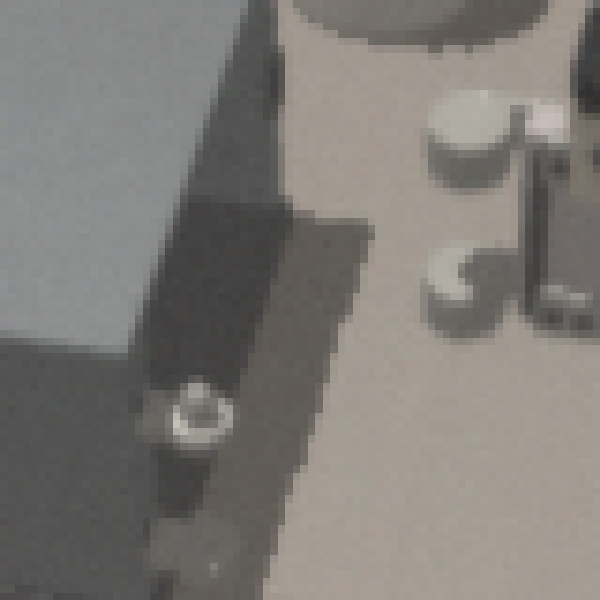

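```bash
cat >> h.py <<'E'
def ray(f,u,v,z):
    d=f["R"].T@np.array([(u-f["cx"])/f["fx"],(v-f["cy"])/f["fy"],1]);c=-f["R"].T@f["t"]
    return c+d*(z-c[2])/d[2]
E
python3 - <<'E'
from h import *
for n,(ku,kv),(pu,pv) in(("t9",(415,196),(394.6,159.3)),("s9",(288,72),(251,110))):
    f=load(n);P=cloud(f)
    z=np.nanmedian(P[kv-2:kv+3,ku-2:ku+3,2]);print(n,"knuckle z",z)
    p=P[kv-14:kv+15,ku-14:ku+15];m=abs(p[...,2]-.199)<.005
    vv,uu=np.nonzero(m);print("mask n",m.sum())
    g=cv2.cvtColor(f["color"],cv2.COLOR_BGR2GRAY)
    print(g[kv-11:kv+12,ku-11:ku+12])
    print((p[3:26,3:26,2]*1000).round())
E
```

```text
t9 knuckle z 0.20189546424411137
mask n 241
[[138 136 139 137 136 139 142 139 139 139 138 139 140 135 139 140 139 135 139 138 139 138 140]
 [140 142 138 138 140 139 137 138 139 138 140 141 141 136 140 138 143 139 139 138 138 137 137]
 [138 141 139 141 139 141 138 141 138 137 139 138 141 137 139 140 138 141 138 139 136 137 140]
 [138 142 139 135 141 139 138 136 141 142 140 129 132 138 138 139 140 138 142 138 142 138 138]
 [140 138 140 137 143 140 142 131 138 143 146 145 149 151 141 136 138 138 140 137 139 141 142]
 [141 139 140 140 142 135 116 117 147 155 162 167 163 160 156 164 150 135 138 139 140 139 143]
 [129 134 141 143 131  99  96 141 165 169 163 163 162 160 163 175 162 141 138 139 138 139 136]
 [143 153 151 128  95  83 139 170 174 163 167 161 164 162 163 160 156 146 140 135 139 139 136]
 [168 169 158 104  66 118 167 178 172 170 165 168 164 166 163 163 160 160 147 134 137 138 136]
 [168 171 145  94  64 143 179 178 170 169 169 167 168 165 165 166 165 170 152 137 136 137 138]
 [170 164 117  68  82 158 178 167 173 170 167 166 165 161 166 164 161 166 154 139 133 137 138]
 [177 160 1
[... 8088 characters left out ...]
-1.   1.  -0.   2.  -0. 192. 192. 195. 193. 194. 192. 196. 193. 189.  -1.   2. 187. 189. 188. 191. 191. 194.]
 [  1.   2.   1.   1.  -2.  -1.   1. 189. 193. 189. 194. 189. 191. 192.   0.  -1.   0. 185. 185. 185. 186. 188. 188.]
 [ -2.   4.   3.   2.  -1.   3.   0.   2.   3.   1.   0.   1.   1.   1.   1.   4.  nan 181. 181. 183. 184. 185. 185.]
 [  1.   0.  -1.   1.  -1.  -1.   1.  -3.  -1.  -1.  -0.  -1.   0.   3.   2.  -2.   1. 176. 179. 181. 184. 181. 183.]
 [  3.   2.   3.  -0.  -1.  -1.  -0.  -0.   0.   1.  -1.  -0.   5.  -1.   4.   1.   1. 176. 180. 182. 182. 179. 181.]
 [  0.   1.   0.   1.  -1.   1.  -1.  -2.   2.  -1.  -0.  -0.   1.   2.   3.   2.   2. 175. 179. 176. 178. 177. 176.]]
```

Run:
```python
from h import *
for n,k,p in(("t9",(415.65,196.25),(394.6,159.3)),("s9",(286.95,70.4),(251.2,110.4))):
    f=load(n);K=ray(f,*k,.202);L=ray(f,*p,.085);d=L-K
    print(n,"K",K,"L",L,"d",d,"station x,y",d@sx,d@sy,"tool shift",(RH.T@d)/.4)
print("expected from TCP: K", np.array([.4395,-.1972])+.075*sx[:2]+.005*sy[:2])
```

```text
t9 K [ 0.5124 -0.1942  0.202 ] L [ 0.586  -0.1951  0.085 ] d [ 0.0736 -0.0009 -0.117 ] station x,y 0.07358588945342609 0.001892855081268883 tool shift [-0.184   0.0047  0.2925]
s9 K [ 0.5117 -0.1967  0.202 ] L [ 0.5839 -0.1957  0.085 ] d [ 0.0722  0.0011 -0.117 ] station x,y 0.07214561515500457 0.0037989121765854383 tool shift [-0.1804  0.0095  0.2925]
expected from TCP: K [ 0.5146 -0.195 ]
```

>>> move_arm(
  targets="0 0.007 0.02 0 0 0 1;0 0 0.05 0 0 0 1;0 0 0.06 0 0 0 1;0 0 0.05 0 0 0 1;0 0 0.03 0 0 0 1;-0.03 0 0 0 0 0 1;-0.06 0 0 0 0 0 1;-0.03 0 0 0 0 0 1;0 0 0 0 0 0 1;0 0 0 0 0 0 1;0 0 0 0 0 0 1",
)

```text
clock: 14.28
eef_pos: [0.4854, -0.1964, 0.087]
tool_rot: [[-0.999, 0.039, -0.006], [0.039, 0.999, 0.002], [0.006, 0.002, -1.0]]
force: [-0.9, -0.4, -3.4]
opening: 0.133
```

Run:
```python
from h import *
tgt=ST-sx*.075-sy*.011+sy*.006+zz*(.067+.006)
s,f=snap("top","t10");cv2.imwrite("pics/t10c.png",cv2.resize(f["color"][140:220,370:450],(600,600),interpolation=0))
s,f=snap("scene","s10")
cv2.imwrite("pics/s10c.png",cv2.resize(f["color"][75:155,225:305],(600,600),interpolation=0))
delta(RH,tgt)
for n in("t10","s10"):
    P=cloud(load(n));v,u=np.mgrid[:420,:560];q=P[(abs(P[...,0]-.56)<.03)&(abs(P[...,1]+.195)<.02)&(P[...,2]>.1)&(P[...,2]<.14)];print(n,len(q),np.median(q[:,2]) if len(q) else 0)
```

```text
t 14.38 p [ 0.4856 -0.1966  0.0874] F [-0.1361 -0.1127 -2.7502] op 0.128 q [ 0.2895  0.6005  0.0809  1.9291 -0.079   0.6203  1.9519]
[[-0.9992  0.0399 -0.0048]
 [ 0.0399  0.9992  0.002 ]
 [ 0.0049  0.0018 -1.    ]]
turn [ 0.0006 -0.0016 -0.0007] rows 0.04534186442806809 shift [-0.0637  0.004   0.0359] rows 0.7040619428070781
t10 263 0.11677090820366803
s10 151 0.11690891167814241
```

View pics/t10c.png

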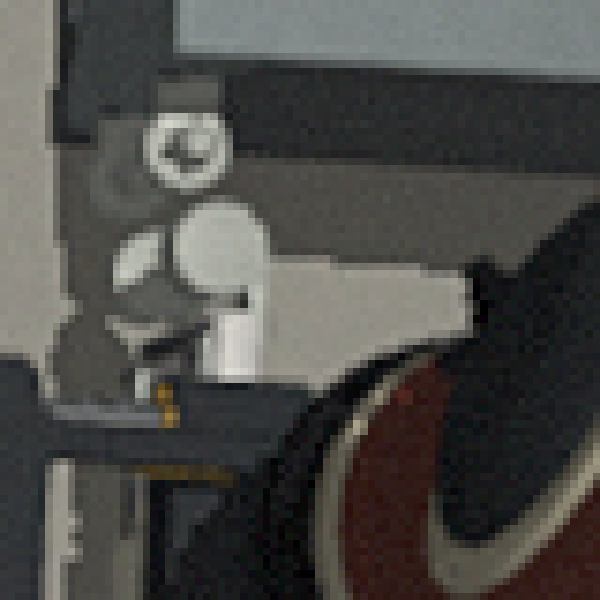

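View pics/s10c.png

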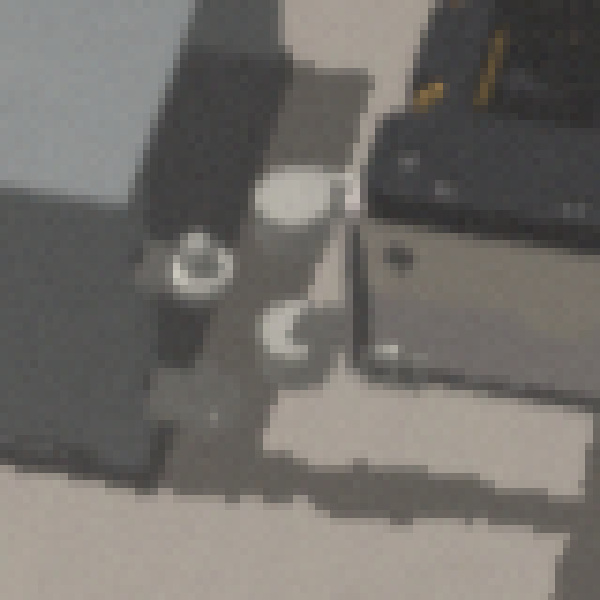

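```bash
cat >> h.py <<'E'
def prof(tag,u,v,r=11):
    f=load(tag);g=cv2.cvtColor(f["color"],cv2.COLOR_BGR2GRAY).astype(int)
    print(tag,"rows v, cols from",u-r)
    for k in(-1,0,1): print(v+k,g[v+k,u-r:u+r+1])
    print("cols, rows from",v-r)
    for k in(-1,0,1): print(u+k,g[v-r:v+r+1,u+k])
E
python3 - <<'E'
from h import *
prof("t10",399,172);prof("top0",395,159,9);prof("s10",264,101,10);prof("scene0",251,110,9)
E
```

```text
t10 rows v, cols from 388
171 [135 149 164 121  68 147 184 183 178 176 176 176 174 170 173 171 183 128  69  72  72  72  76]
172 [181 185 178 115  60 157 187 180 178 176 172 173 172 169 172 168 173 137  78  72  72  70  71]
173 [178 180 156  93  60 159 188 182 179 175 176 176 174 170 167 171 174 142  80  63  65  69  64]
cols, rows from 161
398 [167 180 156  97  62 101 157 177 170 176 176 172 176 172 171 171 178 156 108 122 143 132 129]
399 [177 148 102  67  63 110 160 175 168 171 176 173 176 170 168 169 171 162 126 118 154 178 189]
400 [110  91  72  68  68  96 151 175 166 170 174 172 174 171 171 171 173 154 121 110 156 202 212]
top0 rows v, cols from 386
158 [ 79  77  64 127 160 166 124  80 113 151 161 161 131 136  94  25  39  42  39]
159 [ 80  78  62 135 163 142  88  72 104 144 165 156 132 152 109  28  29  32  37]
160 [ 74  74  62 119 163 111  59  60  76 108 128 112 130 158 106  42  42  46  43]
cols, rows from 150
394 [ 57  82  80  75  63 158 169  96 113 104  76  58  82 134 147 100  62  66  67]
395 [ 68  78  76  78  65 129 150 131 151 144 108  65  98 148 144  95  59  63  69]
396 [ 68 
[... 498 characters left out ...]
  93 100 144 171 178 179 179 177 176 159 119 101  98  99  98  91  93]
265 [ 90  94  94  94  91  97 143 171 174 174 177 177 173 150 114  99  96  97  95  92  95]
scene0 rows v, cols from 242
109 [ 72  70  93  95  97 107 146 119 114 109 103 111 155 148  98  88  88  90  90]
110 [ 77  88  95  98  99 113 175 130 108 100  96 100 132 154 100  89  89  90  91]
111 [ 83  94  97 102  99 119 189 165 123 106 104 113 145 144  96  90  88  91  89]
cols, rows from 101
250 [ 66  63  67  65  83 144 152 132 114 108 123 155 149 116  87  69  67  65  66]
251 [ 63  62  65  66  90 146 153 130 109 100 106 151 148 113  83  68  66  65  66]
252 [ 67  66  64  63  75 118 128 116 103  96 104 151 144 110  85  68  67  73  80]
```

Run:
```python
from h import *
for n,k,p in(("t10",(398.94,172.26),(394.5,159.35)),("s10",(263.5,100.7),(251.4,110.4))):
    f=load(n);K=ray(f,*k,.117);L=ray(f,*p,.085);d=L-K
    print(n,"K",K,"L",L,"d",d,"station x,y",d@sx,d@sy,"tool shift",(RH.T@d)/.4)
```

```text
t10 K [ 0.5592 -0.1936  0.117 ] L [ 0.5859 -0.1949  0.085 ] d [ 0.0267 -0.0014 -0.032 ] station x,y 0.026682012361300265 -0.00034556611842611354 tool shift [-0.0667 -0.0009  0.08  ]
s10 K [ 0.5576 -0.1959  0.117 ] L [ 0.5835 -0.1957  0.085 ] d [ 0.026   0.0001 -0.032 ] station x,y 0.025939910685766673 0.0011198106423756283 tool shift [-0.0648  0.0028  0.08  ]
```

>>> move_arm(
  targets="-0.02 0 0 0 0 0 1;-0.03 0.001 0 0 0 0 1;-0.0155 0 0 0 0 0 1;0 0 0 0 0 0 1;0 0 0 0 0 0 1;0 0 0 0 0 0 1",
)

```text
clock: 14.88
eef_pos: [0.5126, -0.1972, 0.0874]
tool_rot: [[-0.999, 0.039, -0.004], [0.039, 0.999, 0.002], [0.004, 0.002, -1.0]]
force: [-0.2, -1.1, -2.2]
opening: 0.126
```

Run:
```python
from h import *
tgt=ST-sx*.075-sy*.011+sy*.006+zz*(.067+.006)
delta(RH,tgt)
s,f=snap("top","t11");cv2.imwrite("pics/t11c.png",cv2.resize(f["color"][120:200,370:450],(600,600),interpolation=0))
s,f=snap("scene","s11")
cv2.imwrite("pics/s11c.png",cv2.resize(f["color"][75:155,225:305],(600,600),interpolation=0))
prof("t11",393,157,10);prof("s11",250,105,9)
```

```text
t 14.88 p [ 0.5126 -0.1972  0.0874] F [-0.2077 -1.0672 -2.2287] op 0.126 q [ 0.2739  0.6291  0.0832  1.8595 -0.0805  0.6605  1.9366]
[[-0.9992  0.0393 -0.004 ]
 [ 0.0392  0.9992  0.0018]
 [ 0.004   0.0017 -1.    ]]
turn [ 0.0005 -0.0013 -0.0005] rows 0.037122596233752456 shift [0.0039 0.003  0.036 ] rows 0.34928901752025204
t11 rows v, cols from 383
156 [ 75  85  83  84  83  85  88 142 165 107  98 171 187 180 176 174 171 175 172 173 170]
157 [ 80  87  85  82  79  74 123 150 114  71  84 167 191 180 181 176 175 171 173 170 169]
158 [ 80  85  76 123 109  73 143 123  73  67  62 155 188 178 176 172 175 174 170 171 170]
cols, rows from 147
392 [ 56  55  41  58  86  90  88  82 106 107  71  67  73  78  82  84  88  84  85  87  80]
393 [66 56 41 57 80 85 81 72 75 98 84 62 61 68 76 80 85 82 80 87 82]
394 [ 75  53  49  72  83  91 121 151 161 171 167 155 133  87  62  69  86  88  87  85  75]
s11 rows v, cols from 241
104 [ 83  80  81  73  72 106 107 104 104 101 101  98  98  98  92  76  85 106 114]
105 [ 84  81  81  77  68  90 103 105 100  98  97  97  99  99  86  74  90 104 108]
106 [ 82  78  80  80  73  78  89  99 102 100  98 101  96  86  75  74  91 100 108]
cols, rows from 96
249 [168 177 178 179 178 171 149 116 104 100 102  96  98 108 112 116 116 124 113]
250 [175 177 179 179 177 177 160 121 101  98 100  99 101 100 100  98 105 131 117]
251 [178 178 179 177 178 176 153 117 101  97  98 100 100  99 100 100 103 107 103]
```

View pics/t11c.png

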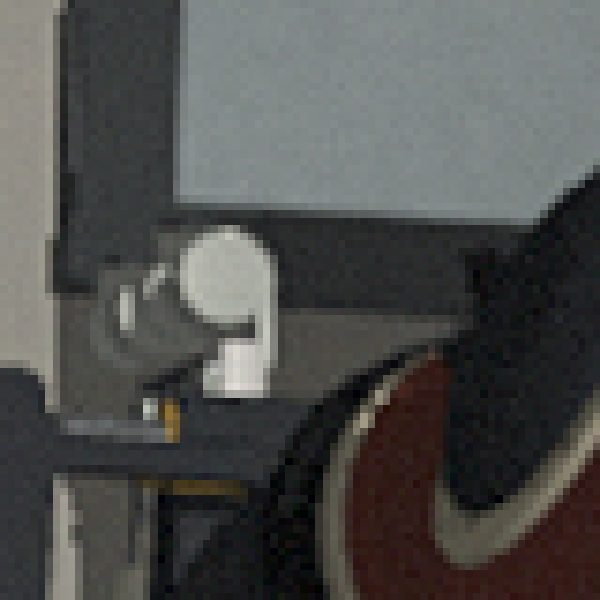

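View pics/s11c.png

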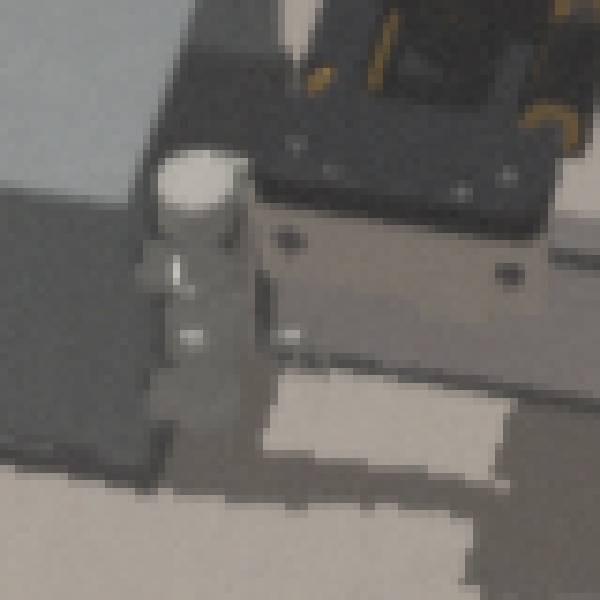

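Run:
```python
from h import *
prof("t11",400,156,10);prof("s11",251,99,9)
```

```text
t11 rows v, cols from 390
155 [ 89 133 106  75 161 186 179 176 172 176 173 168 170 169 174 168 101  30  37  43  44]
156 [142 165 107  98 171 187 180 176 174 171 175 172 173 170 170 178 117  39  38  42  40]
157 [150 114  71  84 167 191 180 181 176 175 171 173 170 169 172 180 126  47  40  47  40]
cols, rows from 146
399 [132  92  50  41 122 174 171 173 176 176 171 175 175 172 173 176 154 100  62 111 147]
400 [135  91  49  39 144 194 170 168 172 173 175 171 174 169 173 175 158 102  73 152 203]
401 [132  93  53  38 124 175 173 167 173 168 172 173 170 167 170 174 149  87  74 166 213]
s11 rows v, cols from 242
98 [134  95  76  93 163 174 173 178 179 179 176 177 176 167 118 103  76  56  57]
99 [123  87  75  94 167 175 176 179 179 177 177 177 175 165 117 106 104  61  52]
100 [107  82  75  93 156 172 178 178 177 178 175 174 170 145 110 111 115  66  52]
cols, rows from 90
250 [ 66  67  66  66  82 155 175 177 179 179 177 177 160 121 101  98 100  99 101]
251 [ 65  66  65  63  84 158 178 178 179 177 178 176 153 117 101  97  98 100 100]
252 [ 67  68  67  67  87 169 180 178 176 177 175 173 144 110  98  97 101  96 100]
```

Run:
```python
from h import *
for n,k,p in(("t11",(399.77,156.26),(394.5,159.35)),("s11",(250.45,98.46),(251.4,110.4))):
    f=load(n);P=cloud(f);z=np.median(P[int(k[1])-2:int(k[1])+3,int(k[0])-2:int(k[0])+3,2])
    K=ray(f,*k,.117);L=ray(f,*p,.085);d=L-K
    print(n,z,"K",K,"L",L,"station x,y",d@sx,d@sy,"tool shift",(RH.T@d)/.4)
```

```text
t11 0.11789448230106023 K [ 0.586  -0.1948  0.117 ] L [ 0.5859 -0.1949  0.085 ] station x,y -0.00011234368946964555 -0.00015830733270748542 tool shift [ 0.0003 -0.0004  0.08  ]
s11 0.11898264663357767 K [ 0.5846 -0.1974  0.117 ] L [ 0.5835 -0.1957  0.085 ] station x,y -0.0011100751534377287 0.0016072367573705274 tool shift [0.0028 0.004  0.08  ]
```

>>> move_arm(
  targets="0.001 0.0015 0 0 0 0 1;0 0 0.01 0 0 0 1;0 0 0.005 0 0 0 1;0 0 0.005 0 0 0 1;0 0 0 0 0 0 1",
)

```text
clock: 15.4
eef_pos: [0.5124, -0.1965, 0.0789]
tool_rot: [[-0.999, 0.039, -0.004], [0.039, 0.999, 0.002], [0.004, 0.002, -1.0]]
force: [0.2, 0.2, -2.7]
opening: 0.125
```

>>> move_arm(
  targets="0 0 0.004 0 0 0 1;0 0 0 0 0 0 1;0 0 0 0 0 0 1",
)

```text
clock: 15.65
eef_pos: [0.5128, -0.1966, 0.0779]
tool_rot: [[-0.999, 0.039, -0.003], [0.039, 0.999, 0.002], [0.003, 0.002, -1.0]]
force: [-0.2, -0.9, -2.2]
opening: 0.124
```

>>> move_arm(
  targets="0 0 0.004 0 0 0 1;0 0 0 0 0 0 1;0 0 0 0 0 0 1",
)

```text
clock: 15.9
eef_pos: [0.5128, -0.1966, 0.0763]
tool_rot: [[-0.999, 0.039, -0.003], [0.039, 0.999, 0.002], [0.003, 0.002, -1.0]]
force: [-0.1, -1.1, -2.3]
opening: 0.128
```

>>> move_arm(
  targets="0 0 0.005 0 0 0 1;0 0 0 0 0 0 1;0 0 0 0 0 0 1",
)

```text
clock: 16.15
eef_pos: [0.5128, -0.1967, 0.0742]
tool_rot: [[-0.999, 0.039, -0.003], [0.039, 0.999, 0.002], [0.003, 0.002, -1.0]]
force: [-1.2, -0.2, -2.5]
opening: 0.128
```

>>> move_arm(
  targets="0 0 0.005 0 0 0 1;0 0 0 0 0 0 1;0 0 0 0 0 0 1",
)

```text
clock: 16.4
eef_pos: [0.5128, -0.1967, 0.0722]
tool_rot: [[-0.999, 0.039, -0.003], [0.039, 0.999, 0.002], [0.003, 0.002, -1.0]]
force: [-0.4, 0.2, -2.4]
opening: 0.125
```

>>> move_arm(
  targets="0 0 0.004 0 0 0 1;0 0 0 0 0 0 1;0 0 0 0 0 0 1",
)

```text
clock: 16.65
eef_pos: [0.5128, -0.1967, 0.0706]
tool_rot: [[-0.999, 0.039, -0.003], [0.039, 0.999, 0.002], [0.003, 0.002, -1.0]]
force: [0.3, -0.4, -2.7]
opening: 0.125
```

Sliding on without force; expected seat near TCP z 0.0700.

>>> move_arm(
  targets="0 0 0.003 0 0 0 1;0 0 0 0 0 0 1;0 0 0 0 0 0 1",
)

```text
clock: 16.9
eef_pos: [0.5128, -0.1967, 0.0695]
tool_rot: [[-0.999, 0.039, -0.003], [0.039, 0.999, 0.002], [0.003, 0.001, -1.0]]
force: [1.2, 0.0, -2.8]
opening: 0.125
```

>>> move_arm(
  targets="0 0 0.003 0 0 0 1;0 0 0 0 0 0 1;0 0 0 0 0 0 1",
)

```text
clock: 17.15
eef_pos: [0.513, -0.1967, 0.0688]
tool_rot: [[-0.999, 0.039, -0.002], [0.039, 0.999, 0.001], [0.002, 0.001, -1.0]]
force: [-0.8, -0.2, 1.8]
opening: 0.126
```

Run:
```python
from h import *
s,f=snap("scene","s12");state()
cv2.imwrite("pics/s12c.png",cv2.resize(f["color"][75:155,225:305],(600,600),interpolation=0))
P=cloud(f);print(P[97:104,246:256,2].round(3))
```

```text
t 17.2 p [ 0.513  -0.1967  0.0688] F [-1.6004  1.348   1.8392] op 0.126 q [ 0.276   0.6572  0.0786  1.8738 -0.0841  0.6167  1.9388]
[[-0.9992  0.039  -0.0025]
 [ 0.039   0.9992  0.0015]
 [ 0.0026  0.0014 -1.    ]]
[[0.014 0.014 0.016 0.012 0.012 0.012 0.013 0.013 0.014 0.011]
 [0.013 0.014 0.014 0.011 0.013 0.011 0.014 0.012 0.011 0.014]
 [0.013 0.013 0.01  0.013 0.014 0.011 0.013 0.013 0.011 0.013]
 [0.01  0.013 0.015 0.015 0.011 0.012 0.011 0.012 0.011 0.013]
 [0.014 0.011 0.012 0.013 0.014 0.011 0.013 0.013 0.016 0.009]
 [0.013 0.011 0.098 0.102 0.097 0.102 0.1   0.101 0.101 0.101]
 [0.015 0.103 0.102 0.102 0.098 0.104 0.098 0.1   0.099 0.101]]
```

View pics/s12c.png

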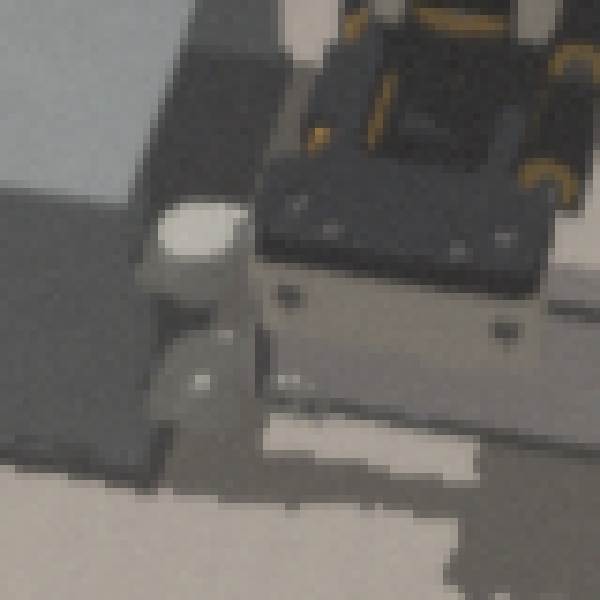

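>>> move_arm(
  targets="0 0 0.002 0 0 0 1;0 0 0 0 0 0 1;0 0 0 0 0 0 0.5;0 0 0 0 0 0 0.5;0 0 0 0 0 0 0.5;0 0 0 0 0 0 0.5;0 0 -0.02 0 0 0 0.5;0 0 -0.05 0 0 0 0.5;0 0 -0.09 0 0 0 0.5;0 0 -0.09 0 0 0 0.5;0 0 0 0 0 0 0.5",
)

```text
clock: 18.12
eef_pos: [0.5175, -0.1987, 0.1747]
tool_rot: [[-0.999, 0.039, 0.011], [0.039, 0.999, -0.003], [-0.011, -0.003, -1.0]]
force: [1.5, 0.5, -0.2]
opening: 0.499
```

>>> move_arm(
  targets="0 0.05 -0.05 0 0 0 0.5;0 0.08 -0.05 0 0 0 0.5;0 0.09 0 0 0 0 0.5;0 0.09 0 0 0 0 0.5;0 0.09 0 0 0 0 0.5;0 0.09 0 0 0 0 0.5;0 0.09 0 0 0 0 0.5;0 0 0 0 0 0 0.5;0 0 0 0 0 0 0.5",
)

```text
clock: 18.87
eef_pos: [0.5221, 0.038, 0.2079]
tool_rot: [[-0.999, 0.033, -0.003], [0.033, 0.999, 0.003], [0.003, 0.002, -1.0]]
force: [0.6, -0.7, 0.4]
opening: 0.501
```

Run:
```python
from h import *
state();s,f=snap("scene","s13");s,g=snap("top","t13")
cv2.imwrite("pics/s13c.png",cv2.resize(f["color"][75:175,215:345],(780,600),interpolation=cv2.INTER_CUBIC))
cv2.imwrite("pics/t13c.png",cv2.resize(g["color"][120:270,340:490],(600,600),interpolation=cv2.INTER_CUBIC))
for n in("s13","t13"):
    P=cloud(load(n))
    for nm,c,r in(("upper knuckle top",(.586,-.195),.008),):
        m=(np.hypot(P[...,0]-c[0],P[...,1]-c[1])<r);z=P[...,2][m];print(n,nm,np.median(z[z>.05]))
    m=(abs(P[...,0]-.5)<.07)&(abs(P[...,1]+.2)<.03)&(P[...,2]>.09)&(P[...,2]<.12);print("top edge",np.median(P[...,2][m]),m.sum())
```

```text
t 18.87 p [0.5221 0.038  0.2079] F [ 0.5882 -0.738   0.3676] op 0.501 q [-0.1661  0.4324  0.0775  1.8025 -0.0446  0.9111  1.4697]
[[-0.9995  0.0328 -0.003 ]
 [ 0.0328  0.9995  0.0025]
 [ 0.0031  0.0024 -1.    ]]
s13 upper knuckle top nan
top edge 0.09470905416196222 259
t13 upper knuckle top 0.09981720471702826
top edge 0.09533423869352908 696
  return _methods._mean(a, axis=axis, dtype=dtype,
  ret = ret.dtype.type(ret / rcount)
```

View pics/s13c.png

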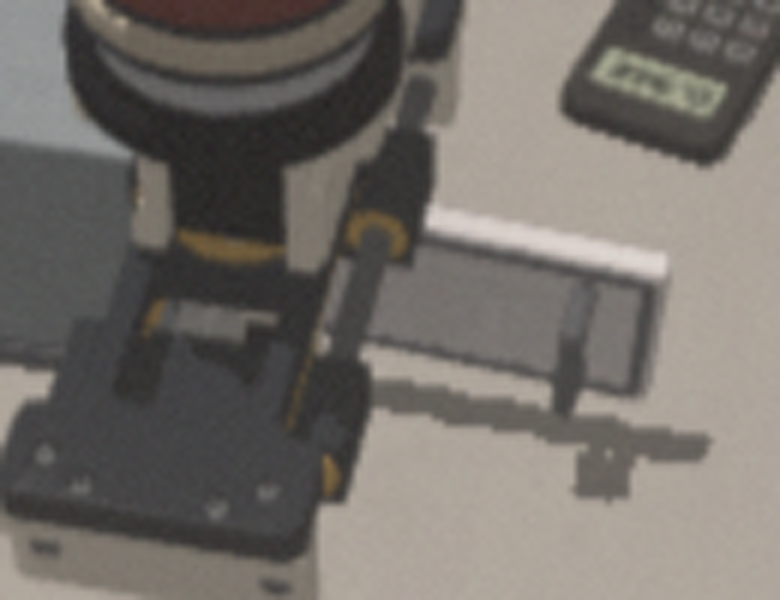

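View pics/t13.png

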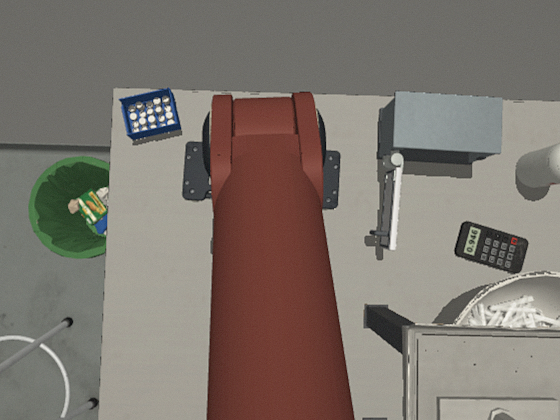

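View pics/s13.png

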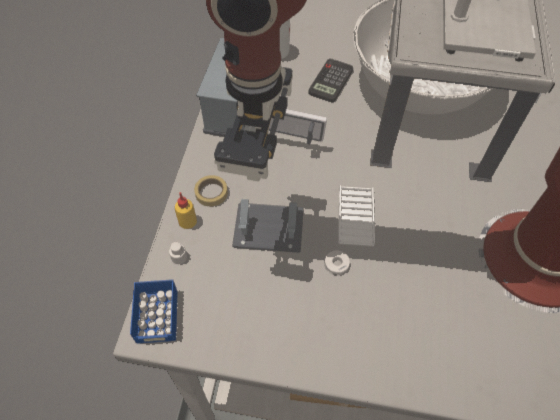

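Run:
```python
from h import *
P=cloud(load("t13"))
for x in np.arange(.43,.60,.015):
    m=(abs(P[...,0]-x)<.006)&(abs(P[...,1]+.2)<.03)&(P[...,2]>.085)&(P[...,2]<.12)
    if m.sum(): print(round(x,3),m.sum(),np.median(P[...,2][m]),np.median(P[...,1][m]))
```

```text
0.43 32 0.09250792565703501 -0.18810110551905995
0.445 57 0.09259170643795787 -0.18908185487840648
0.46 64 0.09309141282785628 -0.1884916961700217
0.475 66 0.0941537918737394 -0.19056809921954548
0.49 61 0.09496948087524143 -0.19131812767130413
0.505 59 0.09547376858390623 -0.1921112338473878
0.52 63 0.0957158730386034 -0.19302167804961606
0.535 62 0.09663280574584904 -0.19389195374253354
0.55 69 0.09742461541403251 -0.19376986695101914
0.565 62 0.09836535288608403 -0.1955777282376716
0.58 108 0.09932175666194065 -0.19302926576450113
0.595 79 0.09981513927685509 -0.19842273078233272
```

>>> move_arm(
  targets="0 0.09 -0.03 0 0 0 0.5;0 0.09 0 0 0 0 0.5;0 0.09 0 0 0 0 0.5;0 0.09 0 0 0 0 0.5;0 0 0 0 0 0 0.5;0 0 0 0 0 0 0.5",
)

```text
clock: 19.47
eef_pos: [0.528, 0.1794, 0.2199]
tool_rot: [[-0.999, 0.037, -0.003], [0.037, 0.999, 0.001], [0.003, 0.001, -1.0]]
force: [-0.8, -1.1, -0.7]
opening: 0.5
```

Run:
```python
from h import *
state();s,f=snap("scene","s14");s,g=snap("top","t14")
cv2.imwrite("pics/s14c.png",cv2.resize(f["color"][55:155,205:335],(780,600),interpolation=cv2.INTER_CUBIC))
for n in("s14","t14"):
  P=cloud(load(n))
  for x in (.45,.48,.51,.54,.58,.59):
    m=(abs(P[...,0]-x)<.006)&(abs(P[...,1]+.2)<.03)&(P[...,2]>.085)&(P[...,2]<.12)
    if m.sum(): print(n,x,m.sum(),np.percentile(P[...,2][m],70))
```

```text
t 19.47 p [0.528  0.1794 0.2199] F [-0.7563 -1.088  -0.7116] op 0.5 q [-0.4057  0.4702  0.0613  1.6941 -0.0364  0.9807  1.2028]
[[-0.9993  0.0372 -0.0032]
 [ 0.0372  0.9993  0.0015]
 [ 0.0032  0.0014 -1.    ]]
s14 0.45 44 0.09461883748267422
s14 0.48 48 0.09581887611148825
s14 0.51 48 0.09706502042277963
s14 0.54 48 0.09791256058689712
s14 0.58 33 0.09790306325530151
s14 0.59 2 0.09235831329357133
t14 0.45 62 0.09463412887094096
t14 0.48 64 0.095679871594745
t14 0.51 58 0.09624053857711111
t14 0.54 61 0.09789963826311039
t14 0.58 102 0.10012398939093314
t14 0.59 69 0.10018199768422517
```

View pics/s14c.png

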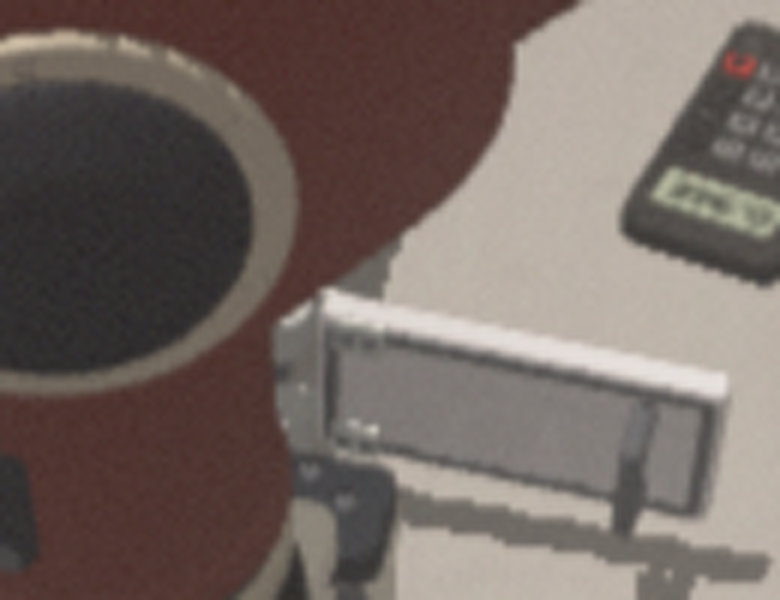

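```bash
python3 -c "
from station import *;print(sign_off())"
```

```text
the job is handed in; nothing more can be done
None
```

The door is hung on both hinge pins, open, and I handed the job in at about 19.5 s. I first laid it front face up in the slanted rest and let go. I then took it again by its top edge, stood it upright, brought it in level from the front and lowered it onto both pins.

**Last checks**
- **Seating:** the upper knuckle's top measured 0.100 m, which is the hung height. The contact force appeared only at the end of the lowering.
- **Sag:** the free end hangs about 2.8° low, where level was expected. That matches the bore clearance (3 mm over the roughly 61 mm pin span), so I read it as hinge play and left it.
- **Lower knuckle:** it was partly hidden by the arm in the final pictures. I judged it seated because it is rigid with the upper one; I did not see it directly.
- **Camera agreement:** before lowering, the two cameras disagreed by 1–2 mm on the pin alignment. I used a point between them, and the door went on without resistance.
- **Other things:** the arm is clear of the door, and in the last pictures the bystanders looked to be in their original places where visible.

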